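Assemble the layers of a filter stand under its cap

TASK

Assemble the filter stand: onto its centre post put first the spoked filter support, then the plain spacer ring, then the stepped clamp ring with its flange down, and last the cap, each seated level and fully down on the one below before you fetch the next. Lower every part down the post without letting it drop, and let go of it. Leave the beaker, the petri dish and the small bottle where they are.

Things in the scene. Friction and masses are not known exactly. Their poses are not given: they have to be found in the camera images.
- stand_seat (a point): Fixed filter stand: dark round foot 84 mm across and 10 mm thick, a pedestal on it with a round seat 56 mm across, 50 mm above the bench, and a smooth upright centre post 14 mm in diameter rising 53 mm above the seat (its last 6 mm taper to 7 mm across). The point is the centre of the seat's upper face, on the post's axis; z is up along the post. Seated, the four parts reach 67 mm above this point
- filter_support_center (a point): Filter support: flat steel spoked grid like a small wheel, outer rim 56 mm in diameter, 12 mm thick, eight spokes, a hub with a through bore of 18 mm; both faces alike. It lies flat on the bench. The point is its centre, 6 mm above its underside; z points up as it stands, and yaw does not matter because it is round
- spacer_center (a point): Spacer: plain thick-walled steel ring, 40 mm outside diameter, 14 mm high, through bore 18 mm; both faces alike. Lies flat. The point is its centre, 7 mm above its underside; z points up as it stands, and yaw does not matter because it is round
- clamp_ring_center (a point): Clamp ring: stepped steel ring, a flange 56 mm in diameter and 6 mm thick at the bottom with six small dark holes, and on it a neck 36 mm in diameter and 9 mm high (15 mm in all), through bore 18 mm. It lies flange down, as it must be mounted. The point is on its axis, 7.5 mm above its underside; z points up as it stands, and yaw does not matter because it is round
- cap_center (a point): Cap: steel knob 32 mm in diameter (33 mm over its fine ribs, which have no effect on a grip), 26 mm high, with a closed top and a blind bore 17 mm in diameter, 16 mm deep, in its underside. It stands bore down, as it must be mounted. The point is its centre, 13 mm above its underside; z points up as it stands, and yaw does not matter because it is round
- sealer_handle (a point): Fixed bag sealer, green-blue with a black handle, lying along x between the stand and the four parts: its body is 60 mm high, and its long arm slopes up toward the robot. The point is the top of the handle near its front end, the highest place, 194 mm above the bench; parts must be carried over it. On the other side of the stand is a fixed black block heater, 125 mm high
- beaker_center (a point): Bystander: empty clear beaker, 54 mm across and 70 mm tall; the point is its centre, half-way up
- petri_center (a point): Bystander: flat round petri dish, 64 mm across and 14 mm high; the point is its centre
- bottle_small_center (a point): Bystander: small closed white bottle with a screw cap, 40 mm across and 75 mm tall; the point is its centre, half-way up
Things that resemble listed ones, but are neither listed nor needed, are in the scene too. What is shaped like the part that bears cap_center but turquoise is not meant. What is shaped like the part that bears stand_seat but purple is not meant.

How it is judged:
By the outcome, as a careful person would: the job done as asked, in the order asked, and still so for the second after the job is handed in, with the robot touching nothing.
It also fails if it takes over 72 s, if anything falls off the work surface, if the arm or the gripper's body presses on something with over 40 N, if the wrist force passes 120 N, or if a joint passes its speed limit or range.

ROBOT

A 6-joint arm with a two-finger parallel gripper is mounted at the origin on a cart in front of the work surface, level with it; the furniture and walls round the work are solid. World frame = base frame: x ahead of the robot, y to its left, z up, the work surface at z = 0. Lengths are in m, angles in rad, forces in N, time in s.
With the tool pointing down it reaches from about 0.25 to 0.775 m from the base axis. Payload 4 kg.
Tool frame: the origin (TCP) lies on the centre line of the jaws, within the pads' length; the fingertips stand 8 mm ahead of it and the grasp point (between the pads) lies 11 mm behind it; y points along the fingers, x is the direction in which the jaws open and shut, and the axes are right-handed (so a half turn about y gives the same grasp; the last joint's range is limited). The gripper opens to 94 mm and grips with 3 to 60 N. Pads are 16 mm wide; open, the fingers measure 119 mm over their backs; the gripper's body (75 mm by 177 mm) begins 78 mm behind the grasp point.
Start: joints at [-1.412, 0.087, 1.371, -0, 1.684, -0.103], TCP at [0.142, -0.531, 0.191] pointing down, gripper open.
Joint ranges: [-3.1, 3.1], [-0.76, 2.03], [0.27, 2.55], [-1.08, 4.22], [0.17, 2.65], [-2.57, 2.57]. Speed limits (rad/s): [2.79, 2.79, 3.14, 3.14, 3.14, 3.14].

INTERFACE

Orientations are given as [roll, pitch, yaw] about the fixed x, y, z axes, in that order (R = Rz(yaw) Ry(pitch) Rx(roll)).
In Python, from bench import robot gives the robot as it stands.
- The arm moves only by the tool step_arm, never from a script. Its argument "commands" is a list of rows, each an object with "xyz": the shift along the world's x, y, z in m, a list of three; "twist": the turn, a rotation vector about the world's x, y, z in degrees, a list of three. In form: [{"xyz": [tx, ty, tz], "twist": [ax, ay, az]}, ...]. A call has 1 to 12 rows; each row is the pose to reach, as a shift and turn from the pose commanded when the call began; what a row does not reach only later rows make up. A row lasts 1/12 s, in which the tool goes at most 41.7 mm and 7.16 degrees, less where a joint would pass 70% of its speed; a pose out of reach is approached as far as the arm can. A call with a gripper value outside its range is refused whole. "fingers" is the closure in counts, from 0 (fully open) to 255 (shut), set as the call begins (left out, the last holds). The fingers move at their own pace and stop on an object; the grip force is fixed at half the most. Time passes only in rows, so rows that repeat a pose let the fingers close. It gives the time, the measured TCP pose, the force and the opening at its end, in the units of the state.
- robot.get_obs(): the state, without advancing time (a new reading comes with each control period).
- robot.snapshot(name): name is "scene" or "top" or "wrist"; returns (picture, depth): 420x560x3 uint8, red, green, blue; 420x560 float32, m along the optical axis (not along the pixel's ray), 0 where there is no reading.
- robot.camera_info(name): a dict with "fx", "fy", "cx", "cy" (pixels), "R" (3x3) and "t" (3): a world point X has camera coordinates R X + t. Camera axes: x right, y down, z forward; pixel columns grow to the right and rows downward; lengths in m; the calibration is good to about 2 mm. A picture is of the moment at which its call begins: read the wrist's pose just before it. camera_info takes no time and is no camera call; for the wrist camera it gives the pose at the moment of the call.
- robot.close_job(): hands the job in, once; it reports no verdict.
The state is a dict: "time": time; "joint_positions": joint angles; "qvel": joint speeds; "joint_torque": joint torques, N m; "tool_pos": TCP position; "ee_rot": TCP orientation; "wrist_force": force on the tool from outside, world axes, zero at the start; "wrist_torque": the same for the moment, N m; "width": finger opening in m.
Only numpy, scipy, OpenCV 4.12 (cv2) and the standard library are available. Lean on these libraries where they do the work, as an engineer would, in place of code of your own. Each camera call takes 0.05 s, during which the arm holds its last target.

## Working session

There is one attempt and no reset: what is moved stays moved. The work goes in short steps, Python scripts to look and compute and a tool call to move; the robot and the scene stay as the last step left them, time stands still between calls to the robot, and variables do not carry over. Pictures are saved under pics/ and viewed, and the job is handed in when it is done.

Besides the shell and the picture viewer there is one more tool, called after "Call:" in YAML: its name, and indented under it one key for each argument. step_arm: Moves the arm, as the interface text tells. Its arguments: {"type":"object","properties":{"commands":{"type":"array"},"fingers":{"type":"number"}},"required":["commands"]}

```bash
mkdir -p pics; cat > h.py <<'E'
from bench import robot
import numpy as np, cv2
def snap(name,tag):
    info=robot.camera_info(name)
    p,d=robot.snapshot(name)
    cv2.imwrite(f'pics/{tag}.png',p[:,:,::-1]); np.savez(f'pics/{tag}.npz',p=p,d=d,**{k:np.array(v) for k,v in info.items()})
def load(tag): return np.load(f'pics/{tag}.npz')
def w(z,u,v,d=None):
    R=z['R'];t=z['t']
    if d is None: d=z['d'][int(round(v)),int(round(u))]
    c=np.array([(u-z['cx'])/z['fx']*d,(v-z['cy'])/z['fy']*d,d]); return R.T@(c-t)
def wz(z,u,v,h):
    R=z['R'];t=z['t']; o=-R.T@t
    r=R.T@np.array([(u-z['cx'])/z['fx'],(v-z['cy'])/z['fy'],1.]); return o+r*(h-o[2])/r[2]
def crop(tag,u0,u1,v0,v1,out,s=4):
    im=cv2.imread(f'pics/{tag}.png')[v0:v1,u0:u1]; cv2.imwrite(f'pics/{out}.png',cv2.resize(im,None,fx=s,fy=s,interpolation=cv2.INTER_CUBIC))
E
python3 - <<'E'
from h import *
o=robot.get_obs(); print(o)
snap('top','top0'); snap('scene','scene0')
for n in('top','scene','wrist'): print(n,robot.camera_info(n))
E
```

```text
{'time': 0.0, 'joint_positions': array([-1.41213295e+00,  8.79971367e-02,  1.37223669e+00, -3.26305792e-05,
        1.68363861e+00, -1.03096483e-01]), 'qvel': array([ 0.00166243, -0.00254872,  0.00112582,  0.00011521, -0.00085939,
       -0.00094958]), 'joint_torque': array([ 4.02117030e-04, -3.40176558e+01, -3.02434409e+01,  7.17619085e-02,
        3.28643317e-02, -1.82806825e-04]), 'tool_pos': array([ 0.14222145, -0.53068153,  0.18979014]), 'ee_rot': array([-1.57059396,  0.00227101, -1.30903988]), 'wrist_force': array([ 0.52099741, -0.0922073 , -0.17208337]), 'wrist_torque': array([ 0.00208851,  0.02645568, -0.02706655]), 'width': 0.09395681749456938}
top {'fx': 414.7124573680726, 'fy': 414.7124573680726, 'cx': 284.4369249378752, 'cy': 209.67244739965557, 'R': array([[-0.00486237, -0.99997664, -0.00480385],
       [-0.98295693,  0.00566233, -0.18374875],
       [ 0.18377166,  0.00382852, -0.98296151]]), 't': array([0.02815582, 0.56280178, 1.15182992])}
scene {'fx': 520.0595762111898, 'fy': 520.0595762111898, 'cx': 279.76145563097145, 'cy': 203.2010413535781, 'R': array([[ 0.88191729, -0.47099452, -0.01964797],
       [-0.27000589, -0.47053078, -0.8400581 ],
       [ 0.38641779,  0.74616683, -0.54214052]]), 't': array([-0.44686915,  0.2574668 ,  1.24635064])}
wrist {'fx': 331.9279997810707, 'fy': 331.9279997810707, 'cx': 279.14204958223024, 'cy': 212.28900866517245, 'R': array([[ 0.25953523, -0.96573017, -0.00259124],
       [-0.93916856, -0.25302012,  0.23225683],
       [-0.22495306, -0.05784521, -0.97265104]]), 't': array([-0.54842347, -0.02514342,  0.39109815])}
```

View pics/top0.png

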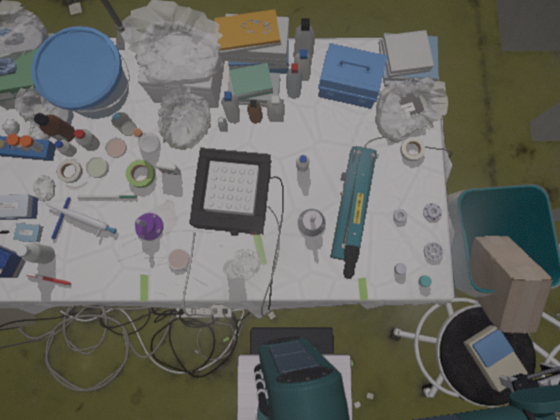

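View pics/scene0.png

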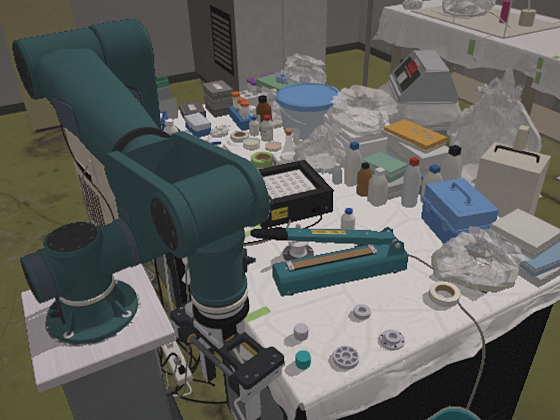

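```bash
python3 - <<'E'
from h import *
crop('top0',340,460,180,305,'c1',5)
crop('top0',210,340,180,300,'c2',5)
crop('scene0',270,420,290,380,'c3',5)
z=load('top0')
for n,u,v in [('spacer',400,216),('a',432,212),('b',433,253),('cap',400,269),('turq',425,282),('stand',311,220),('purple',149,227),('handle',349,268)]: print(n,w(z,u,v))
E
```

```text
spacer [ 5.51180011e-01 -3.23244964e-01  5.00151274e-04]
a [ 0.56214199 -0.41900797  0.00467074]
b [ 0.43925947 -0.41464233  0.00091604]
cap [ 0.39162336 -0.30689971  0.0280568 ]
turq [ 0.35436983 -0.37620851  0.02848896]
stand [ 0.52869278 -0.05011799  0.07369287]
purple [0.51446627 0.41651184 0.05129906]
handle [ 0.38826603 -0.1366591   0.18499971]
```

View pics/c1.png

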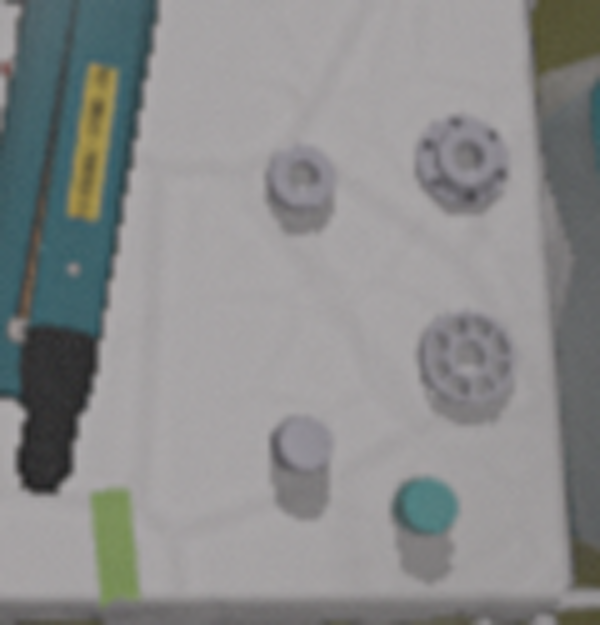

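View pics/c2.png

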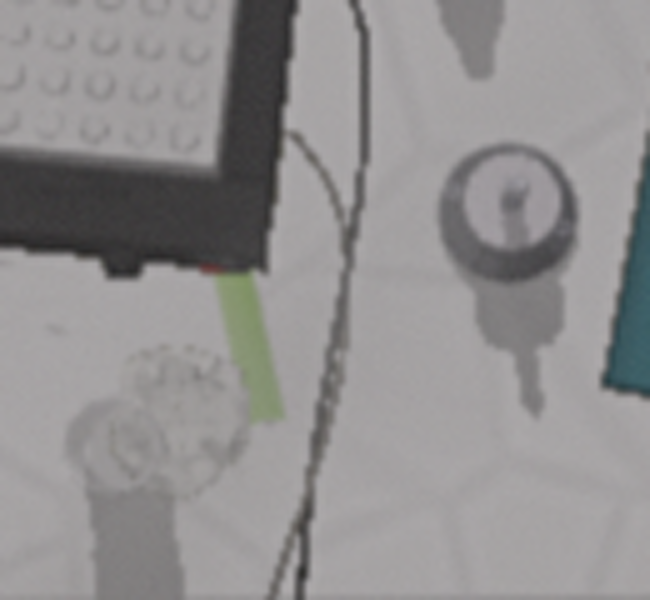

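View pics/c3.png

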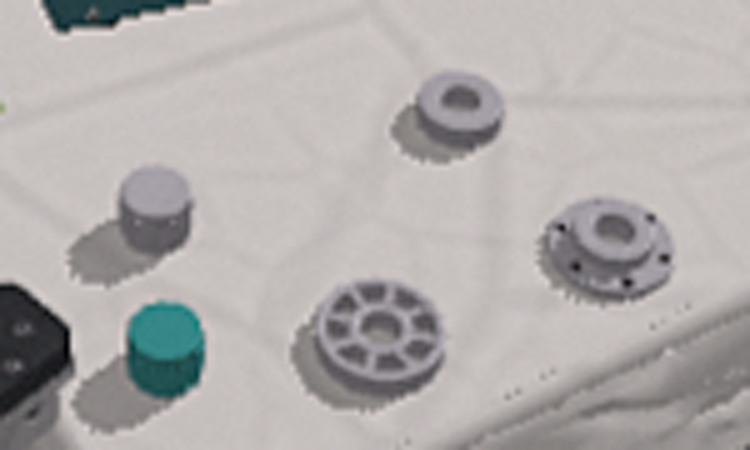

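```bash
python3 - <<'E'
from h import *
z=load('top0'); s=load('scene0')
def tri(a,b):
    A=[];B=[]
    for Z,(u,v) in((z,a),(s,b)):
        P=np.c_[Z['R'],Z['t']]; K=np.array([[Z['fx'],0,Z['cx']],[0,Z['fy'],Z['cy']],[0,0,1]]); P=K@P
        for r,c in((0,u),(1,v)): A.append(P[r,:3]-c*P[2,:3]); B.append(c*P[2,3]-P[r,3])
    return np.linalg.lstsq(np.array(A),np.array(B),rcond=None)[0]
for n,a,b,h in [('spacer',(400.4,214.6),(362.4,309.4),.014),('clamp',(433.6,211),(392.6,336.4),.015),('supp',(433.4,251.6),(346,355),.012),('cap',(400.6,268.6),(301,328),.026)]:
    print(n,wz(z,*a,h).round(4),wz(s,*b,h).round(4),tri(a,b).round(4))
print('seat',wz(z,312.6,220,.05),'tip',wz(z,313.2,217.4,.103),'foot',wz(z,311.8,223,.01))
i=robot.camera_info('wrist'); R=i['R'];print('cam',-R.T@i['t'],R[2], 'obs', robot.get_obs()['tool_pos'])
# sealer heights
v,u=np.mgrid[140:280,325:385]
d=z['d'][140:280,325:385]
c=np.stack([(u-z['cx'])/z['fx']*d,(v-z['cy'])/z['fy']*d,d],-1)-z['t']; W=c@z['R']
for x0 in np.arange(.36,.72,.03):
    m=(abs(W[...,0]-x0)<.015)&(d>0)
    out=[]
    for y0 in np.arange(-.24,-.06,.015):
        k=m&(abs(W[...,1]-y0)<.0075); out.append(int(1000*W[...,2][k].max()) if k.any() else -1)
    print(round(x0,2),out)
E
```

```text
spacer [ 0.5531 -0.3209  0.014 ] [ 0.5537 -0.3218  0.014 ] [ 0.5537 -0.3213  0.0135]
clamp [ 0.5633 -0.4203  0.015 ] [ 0.5618 -0.4226  0.015 ] [ 0.5635 -0.421   0.0127]
supp [ 0.4425 -0.4122  0.012 ] [ 0.4452 -0.4139  0.012 ] [ 0.4443 -0.4133  0.0114]
cap [ 0.3928 -0.3093  0.026 ] [ 0.3938 -0.3124  0.026 ] [ 0.3941 -0.3104  0.0238]
seat [ 0.53247976 -0.05618849  0.05      ] tip [ 0.53122929 -0.05454481  0.103     ] foot [ 0.52985362 -0.0562305   0.01      ]
cam [ 0.20670002 -0.51336772  0.38482065] [-0.22495306 -0.05784521 -0.97265104] obs [ 0.14225035 -0.53074452  0.18992975]
0.36 [6, 5, 5, 5, 9, 3, 190, 192, 188, 6, 5, -1]
0.39 [7, 6, 6, 8, 6, -1, 190, 192, 188, 10, 6, -1]
0.42 [9, 5, 7, 6, 48, 180, 183, 183, 177, 55, 6, -1]
0.45 [7, 6, 7, 51, -1, 175, 177, 180, 62, 54, 8, -1]
0.48 [7, 6, 10, 50, 162, 169, 168, 167, 62, 6, 3, -1]
0.51 [6, 6, 50, 54, 159, 160, 160, 156, 53, 5, 5, -1]
0.54 [6, 8, 57, 146, 152, 155, 155, 63, 31, 6, 12, -1]
0.57 [6, 9, 58, 145, 147, 146, 148, 57, 9, 5, 4, -1]
0.6 [5, 56, 59, 140, 140, 141, 62, 47, 6, 5, -1, -1]
0.63 [6, 64, 126, 130, 133, 134, 61, 35, 6, 6, -1, -1]
0.66 [52, 66, 121, 123, 122, 62, 54, 35, 5, 5, -1, -1]
0.69 [101, 105, 112, 113, 112, 62, 42, 6, 7, 6, -1, -1]
```

Call:
step_arm:
  commands:
    - {"xyz": [0.302, 0.117, 0.01], "twist": [0, 0, 32]}
    - {"xyz": [0.302, 0.117, 0.01], "twist": [0, 0, 32]}
    - {"xyz": [0.302, 0.117, 0.01], "twist": [0, 0, 32]}
    - {"xyz": [0.302, 0.117, 0.01], "twist": [0, 0, 32]}
    - {"xyz": [0.302, 0.117, 0.01], "twist": [0, 0, 32]}
    - {"xyz": [0.302, 0.117, 0.01], "twist": [0, 0, 32]}
    - {"xyz": [0.302, 0.117, 0.01], "twist": [0, 0, 32]}
    - {"xyz": [0.302, 0.117, 0.01], "twist": [0, 0, 32]}
    - {"xyz": [0.302, 0.117, 0.01], "twist": [0, 0, 32]}
    - {"xyz": [0.302, 0.117, 0.01], "twist": [0, 0, 32]}

```text
time: 0.93
tool_pos: [0.4455, -0.4131, 0.1999]
ee_rot: [-1.571, 0.002, -0.747]
wrist_force: [-0.2, -0.7, -0.3]
width: 0.0943
```

```bash
python3 - <<'E'
from h import *
print(robot.get_obs()['joint_positions'])
snap('wrist','w1'); print(robot.get_obs()['tool_pos'],robot.get_obs()['ee_rot'])
E
```

```text
[-8.40724588e-01  2.16310730e-01  1.20683773e+00 -3.70495759e-04
  1.72022807e+00 -9.36283593e-02]
[ 0.44429611 -0.41387405  0.20011597] [-1.57141998  0.00171091 -0.74926258]
```

View pics/w1.png

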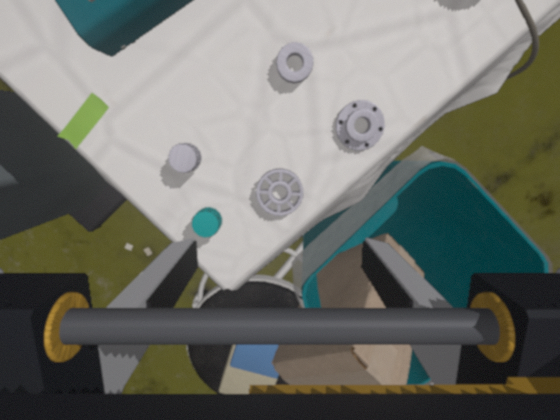

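```bash
python3 - <<'E'
from h import *
crop('w1',160,400,30,240,'c4',3)
import cv2
crop('w1',150,310,140,240,'c5',5)
crop('w1',260,400,30,160,'c6',5)
E
```

```text
(no output)
```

View pics/c5.png

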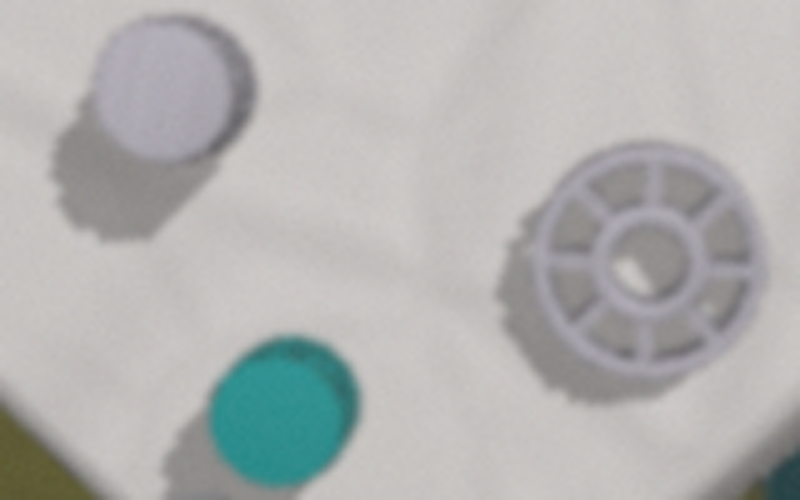

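View pics/c6.png

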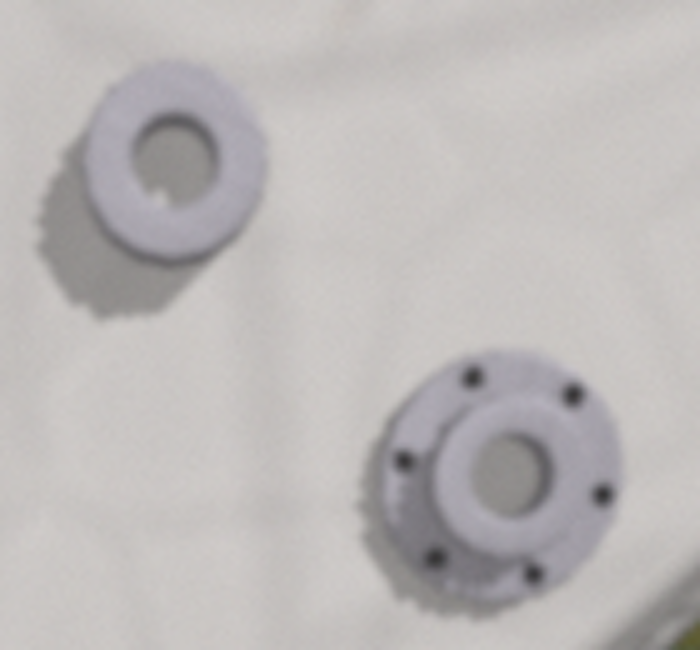

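```bash
python3 - <<'E'
from h import *
z=load('w1')
for n,u,v,h in [('supp',279.4,192,.012),('cap',182.6,157.2,.026),('spacer',294.6,61.2,.014),('clamp',361.8,124.6,.015),('turq',205.2,222.6,.026)]: print(n,wz(z,u,v,h).round(4))
E
```

```text
supp [ 0.445  -0.4125  0.012 ]
cap [ 0.3948 -0.3101  0.026 ]
spacer [ 0.5528 -0.3197  0.014 ]
clamp [ 0.5636 -0.4186  0.015 ]
turq [ 0.3597 -0.379   0.026 ]
```

Call:
step_arm:
  commands:
    - {"xyz": [0.0005, 0.0007, -0.04], "twist": [0, 0, 0]}
    - {"xyz": [0.0005, 0.0007, -0.08], "twist": [0, 0, 0]}
    - {"xyz": [0.0005, 0.0007, -0.12], "twist": [0, 0, 0]}
    - {"xyz": [0.0005, 0.0007, -0.155], "twist": [0, 0, 0]}
    - {"xyz": [0.0005, 0.0007, -0.175], "twist": [0, 0, 0]}
    - {"xyz": [0.0005, 0.0007, -0.186], "twist": [0, 0, 0]}
    - {"xyz": [0.0005, 0.0007, -0.19], "twist": [0, 0, 0]}
    - {"xyz": [0.0005, 0.0007, -0.19], "twist": [0, 0, 0]}

```text
time: 1.65
tool_pos: [0.4439, -0.4142, 0.0109]
ee_rot: [-1.571, 0.001, -0.752]
wrist_force: [0.4, -0.5, 0.7]
width: 0.0939
```

Call:
step_arm:
  commands:
    - {"xyz": [0, 0, 0], "twist": [0, 0, 0]}
    - {"xyz": [0, 0, 0], "twist": [0, 0, 0]}
    - {"xyz": [0, 0, 0], "twist": [0, 0, 0]}
    - {"xyz": [0, 0, 0], "twist": [0, 0, 0]}
    - {"xyz": [0, 0, 0], "twist": [0, 0, 0]}
    - {"xyz": [0, 0, 0], "twist": [0, 0, 0]}
    - {"xyz": [0, 0, 0], "twist": [0, 0, 0]}
    - {"xyz": [0, 0, 0], "twist": [0, 0, 0]}
  fingers: 255

```text
time: 2.32
tool_pos: [0.4449, -0.4135, 0.011]
ee_rot: [-1.571, -0.0, -0.75]
wrist_force: [-0.8, 0.5, -0.1]
width: 0.0442
```

```bash
python3 - <<'E'
from h import *
snap('wrist','w2'); snap('scene','s2'); o=robot.get_obs(); print(o['tool_pos'],o['width'])
crop('s2',250,420,270,400,'c7',4)
E
```

```text
[ 0.44484897 -0.4134986   0.01094841] 0.03603256243790755
```

View pics/w2.png

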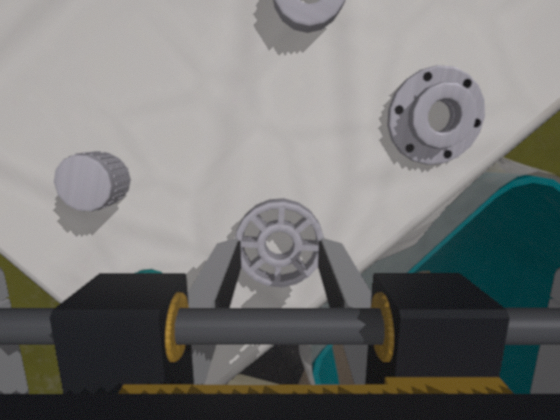

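View pics/c7.png

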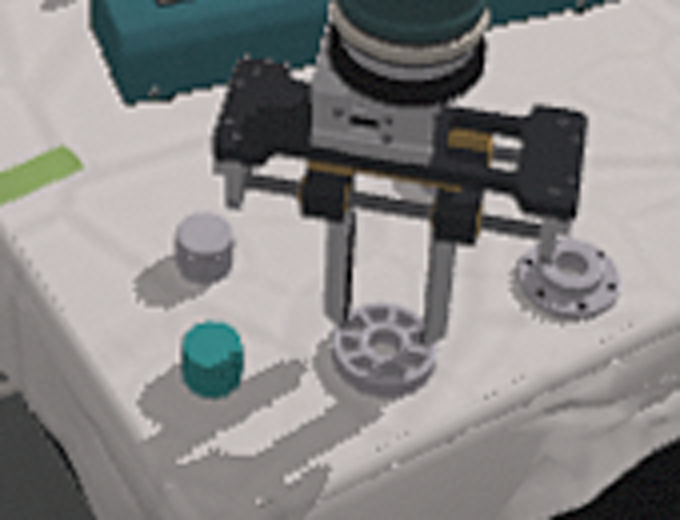

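```bash
python3 - <<'E'
from h import *
z=load('w2'); print(wz(z,279.8,243,.012), wz(z,440,117,.015), wz(z,89,182,.026))
def proj(z,X):
    c=z['R']@np.array(X)+z['t']; return c[0]/c[2]*z['fx']+z['cx'],c[1]/c[2]*z['fy']+z['cy']
for h in (0,.012): print(proj(z,[.4448,-.4135,h]))
crop('w2',200,360,180,320,'c8',5)
print(robot.get_obs()['width'])
E
```

```text
[ 0.44568612 -0.41230669  0.012     ] [ 0.56117621 -0.41828123  0.015     ] [ 0.39655436 -0.31231208  0.026     ]
(np.float64(280.0169980331842), np.float64(239.2143545651957))
(np.float64(280.06625632948845), np.float64(245.28404220534458))
0.03603256243790755
```

View pics/c8.png

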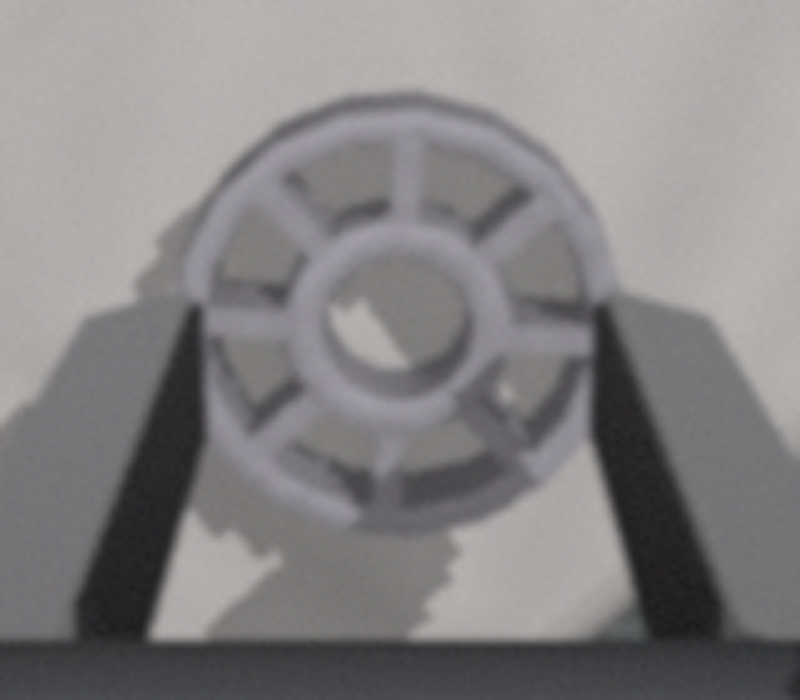

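```bash
python3 - <<'E'
from h import *
z=load('w2')
for u,v in [(236,245),(238,250),(239,260),(234,255),(322,245),(323,260),(217,245),(345,245),(247,244),(280,228),(313,246),(280,215),(222,243),(336,243)]: print(u,v,w(z,u,v).round(4), z['d'][v,u].round(4))
r=z['d'][180:320:6,225:335:6]
print((r*1000).astype(int))
s=load('s2')
i=robot.camera_info('wrist'); print(-i['R'].T@i['t'])
E
```

```text
236 245 [ 0.4327 -0.3913  0.0348] 0.1802
238 250 [ 0.4328 -0.3934  0.0384] 0.177
239 260 [ 0.4283 -0.3983  0.0359] 0.181
234 255 [ 0.4333 -0.392   0.0496] 0.1658
322 245 [ 0.4668 -0.4233  0.0342] 0.1808
323 260 [ 0.4636 -0.4252  0.047 ] 0.1691
217 245 [ 0.4267 -0.3838  0.0387] 0.176
345 245 [ 0.4733 -0.4445  0.0022] 0.2145
247 244 [ 0.4308 -0.3989  0.0129] 0.2031
280 228 [ 0.4523 -0.4054  0.0118] 0.2018
313 246 [ 0.4595 -0.4274  0.0128] 0.2034
280 215 [ 0.4581 -0.3992  0.0134] 0.1983
222 243 [ 0.4281 -0.3852  0.0351] 0.1795
336 243 [ 0.4732 -0.4273  0.0351] 0.1795
[[206 205 206 206 205 205 204 206 205 204 205 206 206 205 205 204 204 205
  205]
 [205 205 207 206 205 205 206 205 206 204 205 205 205 207 207 205 205 206
  206]
 [206 206 206 205 206 206 207 207 208 206 206 206 208 207 207 206 206 208
  207]
 [207 208 207 207 207 208 207 207 207 207 207 207 207 208 208 207 208 207
  208]
 [209 209 209 209 208 208 202 197 197 196 196 197 200 208 210 208 209 208
  208]
 [209 209 210 209 209 197 197 199 210 197 210 198 196 197 205 209 209 209
  209]
 [210 209 210 209 198 199 211 210 211 199 2
[... 753 characters left out ...]
77 153
  145]
 [141 151 171 220 219 207 209 212 216 208 216 213 207 207 207 219 176 155
  139]
 [135 150 170 220 221 221 207 208 208 210 209 208 208 220 220 221 220 154
  135]
 [134 150 221 221 221 222 221 221 221 221 222 222 221 221 222 222 222 154
  135]
 [133 150 223 222 223 222 222 223 225 223 223 223 222 223 222 222 223 154
  136]
 [134 151 224 223 224 223 224 225 224 223 224 223 223 223 224 224 224 238
  136]
 [132 224 224 224 224 225 225 224 224 224 224 225 224 224 224 226 240 416
  135]
 [ 73  75  74  73  73  75  74  75  73  75  74  74  74  75  74  74  74  74
   73]
 [ 73  74  72  73  73  73  73  72  73  73  73  72  72  73  73  73  73  74
   73]]
[ 0.49012724 -0.36396767  0.20579658]
```

```bash
python3 - <<'E'
from h import *
z=load('w1')
crop('w1',120,440,220,330,'c9',2.5)
for v in range(232,320,6): print(v,[tuple((w(z,u,v)*1000).astype(int)) for u in (188,192,196,365,370,375)])
E
```

```text
232 [(np.int64(326), np.int64(-374), np.int64(0)), (np.int64(330), np.int64(-377), np.int64(2)), (np.int64(343), np.int64(-379), np.int64(26)), (np.int64(481), np.int64(-810), np.int64(-710)), (np.int64(493), np.int64(-819), np.int64(-705)), (np.int64(506), np.int64(-829), np.int64(-701))]
238 [(np.int64(320), np.int64(-379), np.int64(1)), (np.int64(415), np.int64(-372), np.int64(216)), (np.int64(328), np.int64(-386), np.int64(2)), (np.int64(467), np.int64(-824), np.int64(-704)), (np.int64(480), np.int64(-830), np.int64(-690)), (np.int64(492), np.int64(-649), np.int64(-254))]
244 [(np.int64(415), np.int64(-372), np.int64(226)), (np.int64(415), np.int64(-374), np.int64(221)), (np.int64(414), np.int64(-376), np.int64(216)), (np.int64(484), np.int64(-438), np.int64(221)), (np.int64(487), np.int64(-438), np.int64(225)), (np.int64(489), np.int64(-439), np.int64(227))]
250 [(np.int64(415), np.int64(-374), np.int64(232)), (np.int64(415), np.int64(-376), np.int64(226)), (np.int64(412), np.int64(-378), np.int64(218)), (np.int64(482), np.int64(-441), np.int64(222)), (np.int64(485), np.int64(-4
[... 2624 characters left out ...]
), np.int64(-84)), (np.int64(416), np.int64(-657), np.int64(-88)), (np.int64(421), np.int64(-666), np.int64(-93))]
310 [(np.int64(448), np.int64(-378), np.int64(326)), (np.int64(449), np.int64(-378), np.int64(326)), (np.int64(450), np.int64(-379), np.int64(326)), (np.int64(478), np.int64(-405), np.int64(326)), (np.int64(479), np.int64(-406), np.int64(326)), (np.int64(480), np.int64(-406), np.int64(327))]
316 [(np.int64(448), np.int64(-378), np.int64(327)), (np.int64(449), np.int64(-379), np.int64(328)), (np.int64(449), np.int64(-380), np.int64(327)), (np.int64(477), np.int64(-405), np.int64(328)), (np.int64(478), np.int64(-405), np.int64(329)), (np.int64(479), np.int64(-405), np.int64(330))]
```

View pics/c9.png

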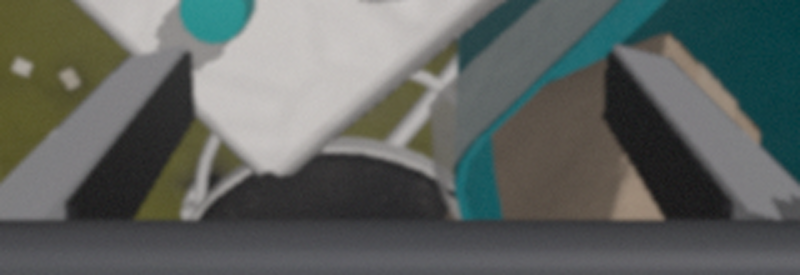

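```bash
python3 - <<'E'
from h import *
z=load('s2'); im=cv2.imread('pics/s2.png')
crop('s2',315,385,315,375,'c10',10)
# c7 scale4 origin (250,270)
for v in range(335,362,3): print(v,[(u,*(w(z,u,v)*1000).astype(int).tolist()) for u in (333,336,339,354,357,360)])
o=robot.get_obs(); print(o['width'],o['tool_pos'])
E
```

```text
335 [(333, 417, -401, 75), (336, 424, -403, 73), (339, 470, -350, 0), (354, 499, -366, 0), (357, 455, -432, 83), (360, 458, -438, 88)]
338 [(333, 418, -400, 64), (336, 424, -403, 64), (339, 464, -359, 1), (354, 495, -372, -1), (357, 455, -433, 76), (360, 458, -439, 80)]
341 [(333, 417, -402, 58), (336, 424, -403, 56), (339, 459, -366, 1), (354, 491, -378, -3), (357, 454, -434, 69), (360, 459, -437, 69)]
344 [(333, 418, -402, 48), (336, 423, -405, 49), (339, 456, -371, -1), (354, 484, -388, 0), (357, 455, -434, 60), (360, 459, -439, 62)]
347 [(333, 418, -402, 40), (336, 425, -403, 36), (339, 444, -388, 12), (354, 478, -396, 0), (357, 456, -433, 50), (360, 460, -439, 53)]
350 [(333, 419, -401, 29), (336, 425, -403, 28), (339, 442, -391, 6), (354, 469, -408, 9), (357, 455, -436, 43), (360, 459, -441, 46)]
353 [(333, 423, -396, 12), (336, 431, -396, 8), (339, 435, -401, 10), (354, 467, -412, 4), (357, 455, -437, 35), (360, 458, -442, 39)]
356 [(333, 419, -402, 11), (336, 428, -401, 5), (339, 432, -407, 9), (354, 463, -417, 2), (357, 464, -427, 11), (360, 475, -423, 1)]
359 [(333, 418, -405, 5), (336, 418, -415, 16), (339, 428, -412, 7), (354, 456, -427, 6), (357, 461, -430, 7), (360, 471, -429, 0)]
0.03603256243790755 [ 0.44484897 -0.4134986   0.01094841]
```

View pics/c10.png

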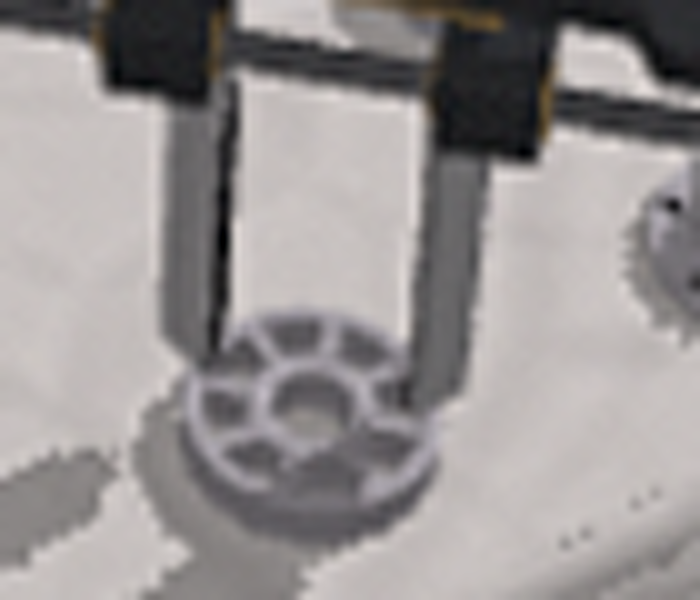

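The fingertips are about 17 mm above the reported TCP: both cameras put them at z ≈ 0.03, with the TCP reading 0.011. That means the stated "8 mm ahead" doesn't hold. The fingers closed on air above the wheel and nothing has moved. I'll reopen, go lower and check again.

Call:
step_arm:
  commands:
    - {"xyz": [0, 0, 0], "twist": [0, 0, 0]}
    - {"xyz": [0, 0, 0], "twist": [0, 0, 0]}
    - {"xyz": [0, 0, 0], "twist": [0, 0, 0]}
    - {"xyz": [0, 0, 0], "twist": [0, 0, 0]}
    - {"xyz": [0, 0, 0], "twist": [0, 0, 0]}
    - {"xyz": [0, 0, 0], "twist": [0, 0, 0]}
    - {"xyz": [0, 0, -0.008], "twist": [0, 0, 0]}
    - {"xyz": [0, 0, -0.016], "twist": [0, 0, 0]}
    - {"xyz": [0, 0, -0.02], "twist": [0, 0, 0]}
    - {"xyz": [0, 0, -0.02], "twist": [0, 0, 0]}
  fingers: 40

```text
time: 3.25
tool_pos: [0.4438, -0.4124, -0.0113]
ee_rot: [-1.57, 0.004, -0.75]
wrist_force: [-0.5, 0.2, -0.1]
width: 0.0794
```

```bash
python3 - <<'E'
from h import *
snap('wrist','w3'); snap('scene','s3'); o=robot.get_obs(); print(o['tool_pos'],o['width'],o['wrist_force'])
crop('s3',310,390,315,375,'c11',9)
z=load('s3')
for v in range(340,368,2): print(v,[(u,*(w(z,u,v)*1000).astype(int).tolist()) for u in (328,331,334,355,358,361,364,367)])
E
```

```text
[ 0.44451913 -0.41319715 -0.00977732] 0.0794825577062569 [-0.05069919  1.12654029 -0.7896937 ]
340 [(328, 441, -349, -2), (331, 445, -356, 2), (334, 452, -356, -1), (355, 492, -380, 0), (358, 499, -382, -1), (361, 506, -384, -2), (364, 511, -388, -1), (367, 469, -447, 76)]
342 [(328, 438, -354, -1), (331, 442, -360, 1), (334, 449, -361, -1), (355, 488, -385, 1), (358, 495, -388, 0), (361, 502, -389, -2), (364, 505, -395, 1), (367, 469, -448, 71)]
344 [(328, 433, -361, 1), (331, 440, -363, 0), (334, 445, -367, 0), (355, 487, -388, -2), (358, 492, -392, -1), (361, 497, -395, 0), (364, 503, -398, 0), (367, 468, -450, 68)]
346 [(328, 431, -364, 0), (331, 438, -367, -1), (334, 442, -372, 0), (355, 482, -395, 1), (358, 490, -394, -3), (361, 494, -400, 0), (364, 498, -405, 2), (367, 469, -449, 61)]
348 [(328, 428, -370, 0), (331, 434, -372, -1), (334, 440, -375, -1), (355, 479, -399, 0), (358, 485, -402, 0), (361, 491, -404, -1), (364, 498, -406, -2), (367, 470, -448, 53)]
350 [(328, 424, -376, 2), (331, 431, -377, -1), (334, 433, -385, 5), (355, 470, -410, 10), (358, 482, -406, 0), (361, 4
[... 772 characters left out ...]
 [(328, 411, -397, -1), (331, 414, -403, 3), (334, 418, -409, 6), (355, 456, -430, 6), (358, 462, -434, 7), (361, 471, -432, 0), (364, 469, -445, 14), (367, 472, -450, 18)]
362 [(328, 408, -402, -1), (331, 413, -404, -1), (334, 417, -410, 2), (355, 451, -438, 11), (358, 463, -433, 0), (361, 468, -436, 0), (364, 467, -448, 12), (367, 471, -452, 14)]
364 [(328, 404, -407, 0), (331, 409, -410, 1), (334, 417, -410, -3), (355, 449, -440, 8), (358, 461, -436, -1), (361, 465, -441, 0), (364, 468, -446, 4), (367, 477, -445, -2)]
366 [(328, 401, -411, 0), (331, 407, -415, 0), (334, 413, -416, -1), (355, 451, -439, 0), (358, 457, -442, 0), (361, 463, -444, 0), (364, 468, -448, 0), (367, 472, -452, 1)]
```

View pics/c11.png

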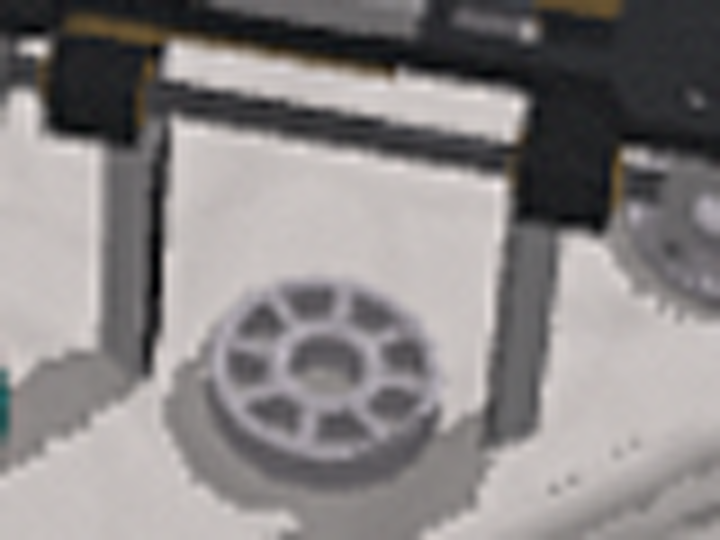

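View pics/w3.png

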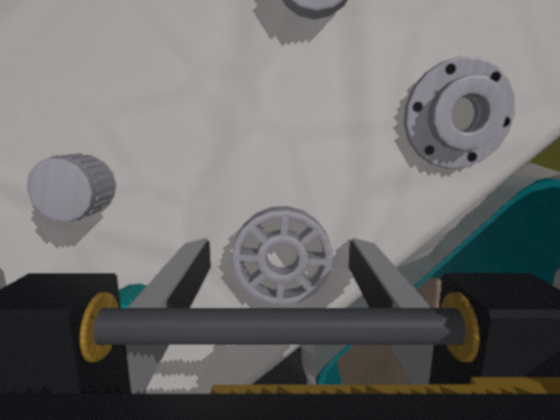

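```bash
python3 - <<'E'
from h import *
crop('w3',190,370,190,320,'c12',4)
z=load('w3'); print(wz(z,282.5,255,.012))
d=z['d']
for v in (236,238,240,242,244,248): print(v,[(u,*(w(z,u,v)*1000).astype(int).tolist()) for u in (202,205,208,351,354,357)])
E
```

```text
[ 0.44609615 -0.41171226  0.012     ]
236 [(202, 417, -374, 1), (205, 418, -375, 1), (208, 419, -377, 1), (351, 480, -432, 1), (354, 481, -433, 2), (357, 482, -434, 2)]
238 [(202, 416, -375, 1), (205, 418, -376, 3), (208, 419, -377, 1), (351, 479, -434, 0), (354, 480, -434, 3), (357, 481, -436, 1)]
240 [(202, 418, -375, 8), (205, 419, -377, 8), (208, 418, -378, 2), (351, 478, -434, 1), (354, 480, -432, 9), (357, 481, -434, 8)]
242 [(202, 419, -376, 11), (205, 419, -377, 9), (208, 419, -379, 6), (351, 478, -433, 7), (354, 479, -433, 9), (357, 480, -433, 11)]
244 [(202, 419, -377, 14), (205, 418, -378, 10), (208, 419, -379, 9), (351, 477, -433, 8), (354, 478, -434, 10), (357, 480, -433, 15)]
248 [(202, 418, -378, 16), (205, 419, -379, 16), (208, 417, -381, 9), (351, 475, -435, 7), (354, 477, -433, 15), (357, 478, -434, 16)]
```

View pics/c12.png

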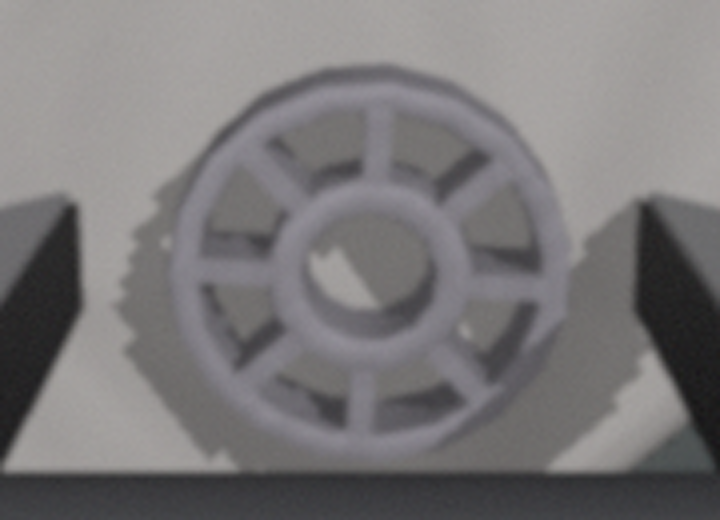

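Call:
step_arm:
  commands:
    - {"xyz": [0, 0, -0.002], "twist": [0, 0, 0]}
    - {"xyz": [0, 0, -0.0035], "twist": [0, 0, 0]}
    - {"xyz": [0, 0, -0.0035], "twist": [0, 0, 0]}

```text
time: 3.6
tool_pos: [0.4448, -0.4136, -0.0126]
ee_rot: [-1.571, 0.0, -0.751]
wrist_force: [-0.4, -0.0, -0.5]
width: 0.0793
```

Call:
step_arm:
  commands:
    - {"xyz": [0, 0, 0], "twist": [0, 0, 0]}
    - {"xyz": [0, 0, 0], "twist": [0, 0, 0]}
    - {"xyz": [0, 0, 0], "twist": [0, 0, 0]}
    - {"xyz": [0, 0, 0], "twist": [0, 0, 0]}
    - {"xyz": [0, 0, 0], "twist": [0, 0, 0]}
    - {"xyz": [0, 0, 0], "twist": [0, 0, 0]}
  fingers: 255

```text
time: 4.1
tool_pos: [0.4449, -0.4136, -0.0123]
ee_rot: [-1.571, -0.0, -0.751]
wrist_force: [-0.4, -0.3, 0.4]
width: 0.0558
```

Call:
step_arm:
  commands:
    - {"xyz": [0, 0, 0.015], "twist": [0, 0, 0]}
    - {"xyz": [0, 0, 0.05], "twist": [0, 0, 0]}
    - {"xyz": [0, 0, 0.09], "twist": [0, 0, 0]}
    - {"xyz": [0, 0, 0.13], "twist": [0, 0, 0]}
    - {"xyz": [0, 0, 0.17], "twist": [0, 0, 0]}
    - {"xyz": [0, 0, 0.21], "twist": [0, 0, 0]}
    - {"xyz": [0, 0, 0.24], "twist": [0, 0, 0]}
    - {"xyz": [0.008, 0.033, 0.248], "twist": [0, 0, 6]}
    - {"xyz": [0.017, 0.07, 0.25], "twist": [0, 0, 12]}

```text
time: 4.85
tool_pos: [0.4624, -0.3456, 0.2412]
ee_rot: [-1.572, -0.007, -0.54]
wrist_force: [0.5, 0.3, -0.6]
width: 0.0559
```

```bash
python3 - <<'E'
from h import *
snap('wrist','w4'); o=robot.get_obs(); print(o['tool_pos'],o['width'],o['ee_rot'],o['wrist_force'])
E
```

```text
[ 0.4645002  -0.33693576  0.24087252] 0.055725888314183285 [-1.56534612 -0.00355713 -0.52774302] [ 3.89460772e-03  4.37024322e+00 -6.54485841e-01]
```

View pics/w4.png

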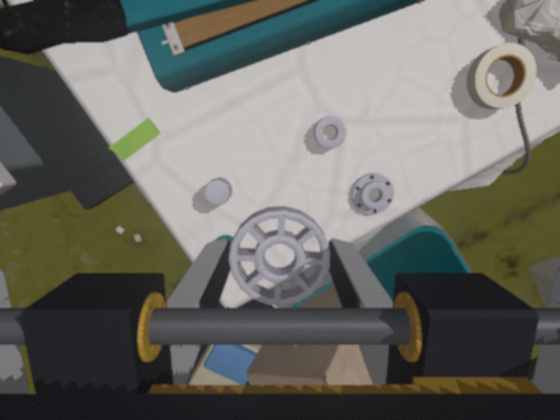

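Call:
step_arm:
  commands:
    - {"xyz": [0.012, 0.038, 0], "twist": [0, 0, 6]}
    - {"xyz": [0.024, 0.076, 0], "twist": [0, 0, 12]}
    - {"xyz": [0.036, 0.114, 0], "twist": [0, 0, 18]}
    - {"xyz": [0.048, 0.152, 0], "twist": [0, 0, 23]}
    - {"xyz": [0.059, 0.185, 0], "twist": [0, 0, 25.5]}
    - {"xyz": [0.067, 0.205, 0], "twist": [0, 0, 25.5]}
    - {"xyz": [0.07, 0.213, 0], "twist": [0, 0, 25.5]}
    - {"xyz": [0.07, 0.213, 0], "twist": [0, 0, 25.5]}
    - {"xyz": [0.07, 0.213, 0], "twist": [0, 0, 25.5]}
    - {"xyz": [0.07, 0.213, 0], "twist": [0, 0, 25.5]}

```text
time: 5.73
tool_pos: [0.5314, -0.132, 0.2372]
ee_rot: [-1.572, 0.001, -0.098]
wrist_force: [0.2, 0.0, -1.3]
width: 0.0553
```

```bash
python3 - <<'E'
from h import *
o=robot.get_obs(); print(o['tool_pos'],o['ee_rot'])
snap('wrist','w5'); o=robot.get_obs(); print(o['tool_pos'],o['width'],o['ee_rot'],o['wrist_force'],o['qvel'])
crop('w5',190,370,100,240,'c13',4)
E
```

```text
[ 0.53142679 -0.13203836  0.23724101] [-1.57151970e+00  5.73270701e-04 -9.79025620e-02]
[ 0.5314071  -0.13216208  0.23728065] 0.05562418563451219 [-1.57135140e+00  4.85238875e-04 -9.83261465e-02] [ 0.49642505 -0.55061051 -0.63834794] [-0.00422545 -0.00205985 -0.0025936   0.00421479  0.00178869  0.00237216]
```

View pics/w5.png

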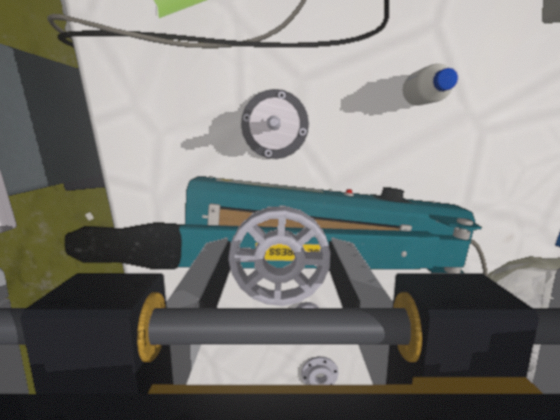

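View pics/c13.png

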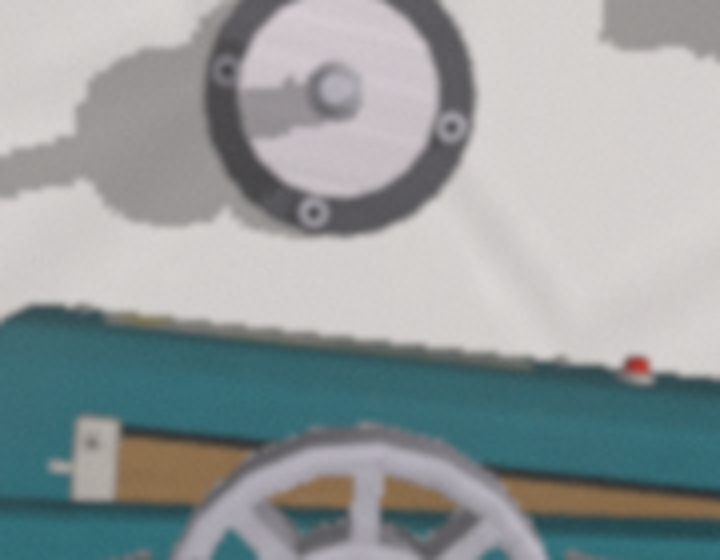

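```bash
python3 - <<'E'
from h import *
crop('w5',230,320,80,170,'c14',6); crop('w5',220,340,195,310,'c15',5)
z=load('w5'); print('tip',wz(z,274.1,121.9,.103))
E
```

```text
tip [ 0.53369061 -0.05409797  0.103     ]
```

View pics/c14.png

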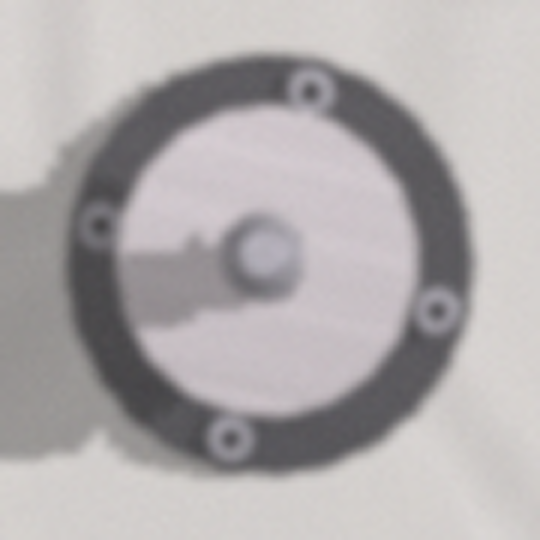

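View pics/c15.png

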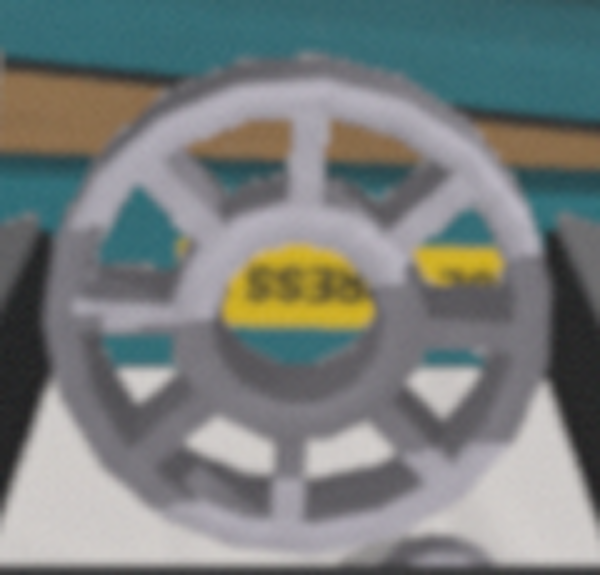

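```bash
python3 - <<'E'
from h import *
z=load('w5'); print('tip',wz(z,273.7,121.9,.103),'seat',wz(z,274.2,122.7,.05),'foot',wz(z,274.7,123.7,.01),'hub',wz(z,279.2,259,.2617))
u0,v0=274,124
W=np.array([[w(z,u,v) for u in range(235,315)] for v in range(85,165)])
m=(abs(W[...,2]-.05)<.005); P=W[m]; print(P.shape,np.median(P,0),(P.max(0)+P.min(0))/2, np.percentile(P,[2,98],axis=0))
E
```

```text
tip [ 0.53330962 -0.05406085  0.103     ] seat [ 0.53309587 -0.0532708   0.05      ] foot [ 0.53312353 -0.05332483  0.01      ] hub [ 0.53105108 -0.13135553  0.2617    ]
(1853, 3) [ 0.53338806 -0.0542108   0.05121642] [ 0.53316706 -0.05445079  0.05165624] [[ 0.50823316 -0.07926468  0.04957488]
 [ 0.55818976 -0.02933348  0.05272871]]
```

Call:
step_arm:
  commands:
    - {"xyz": [0.001, 0.03, 0], "twist": [0, 0, 0]}
    - {"xyz": [0.002, 0.062, -0.005], "twist": [0, 0, 0]}
    - {"xyz": [0.002, 0.0778, -0.03], "twist": [0, 0, 0]}
    - {"xyz": [0.002, 0.0778, -0.065], "twist": [0, 0, 0]}
    - {"xyz": [0.002, 0.0778, -0.1], "twist": [0, 0, 0]}
    - {"xyz": [0.002, 0.0778, -0.12], "twist": [0, 0, 0]}
    - {"xyz": [0.002, 0.0778, -0.125], "twist": [0, 0, 0]}
    - {"xyz": [0.002, 0.0778, -0.125], "twist": [0, 0, 0]}
    - {"xyz": [0.002, 0.0778, -0.125], "twist": [0, 0, 0]}

```text
time: 6.53
tool_pos: [0.5346, -0.0539, 0.1138]
ee_rot: [-1.571, -0.002, -0.098]
wrist_force: [0.3, 0.0, -0.5]
width: 0.0557
```

```bash
python3 - <<'E'
from h import *
o=robot.get_obs(); print(o['tool_pos'],o['ee_rot'],o['width'],o['wrist_force'])
snap('wrist','w6'); snap('scene','s6')
crop('w6',200,360,190,320,'c16',5)
E
```

```text
[ 0.53457256 -0.05386561  0.11381333] [-1.57109322 -0.00195968 -0.09750224] 0.05565197693068647 [ 0.27717281  0.04162451 -0.50414959]
```

View pics/c16.png

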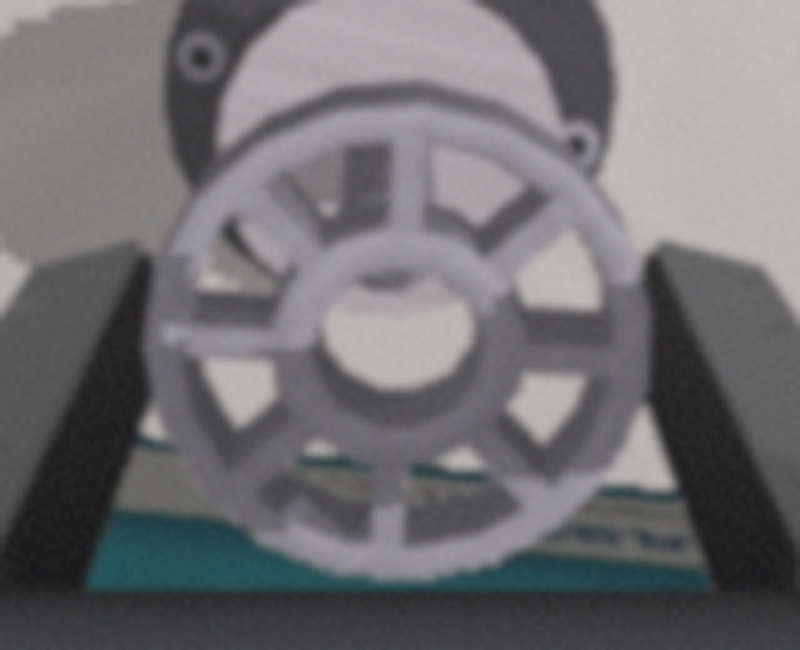

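View pics/s6.png

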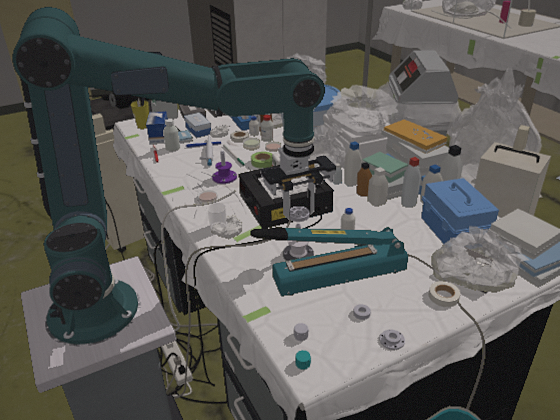

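```bash
python3 - <<'E'
from h import *
z=load('w6')
def proj(X):
    c=z['R']@np.array(X)+z['t']; u,v=c[0]/c[2]*z['fx']+z['cx'],c[1]/c[2]*z['fy']+z['cy']; return round((u+.5-200)*5),round((v+.5-190)*5)
for h in(.05,.097,.103): print(h,proj([.5332,-.0538,h]),proj([.534,-.0538,h]))
print('hub top',proj([.534,-.0538,.1138+.0245]))
D=z['d']; 
for v in range(225,275,4): print(v,[int(x*1000) for x in D[v,264:300:3]])
E
```

```text
0.05 (392, 149) (397, 148)
0.097 (391, 238) (397, 237)
0.103 (391, 252) (397, 251)
hub top (398, 353)
225 [267, 267, 238, 230, 227, 176, 175, 237, 267, 269, 267, 266]
229 [267, 267, 225, 221, 218, 176, 176, 227, 267, 267, 268, 268]
233 [187, 0, 185, 182, 180, 176, 176, 181, 182, 185, 269, 269]
237 [180, 179, 177, 177, 177, 177, 177, 176, 178, 179, 181, 184]
241 [178, 178, 177, 178, 177, 177, 177, 177, 176, 177, 178, 178]
245 [177, 179, 179, 215, 215, 215, 217, 221, 178, 178, 177, 178]
249 [179, 180, 271, 272, 272, 272, 270, 271, 272, 271, 178, 179]
253 [178, 324, 325, 325, 324, 325, 325, 324, 325, 325, 324, 178]
257 [187, 325, 324, 326, 324, 326, 326, 326, 327, 326, 326, 181]
261 [182, 328, 326, 327, 327, 326, 326, 326, 328, 327, 188, 180]
265 [183, 187, 191, 328, 329, 327, 328, 329, 191, 188, 183, 180]
269 [182, 182, 186, 189, 190, 189, 190, 189, 188, 185, 182, 182]
273 [182, 181, 182, 184, 184, 185, 186, 183, 183, 183, 183, 182]
```

Call:
step_arm:
  commands:
    - {"xyz": [0, 0, -0.012], "twist": [0, 0, 0]}
    - {"xyz": [0, 0, -0.024], "twist": [0, 0, 0]}
    - {"xyz": [0, 0, -0.036], "twist": [0, 0, 0]}
    - {"xyz": [0, 0, -0.048], "twist": [0, 0, 0]}
    - {"xyz": [0, 0, -0.06], "twist": [0, 0, 0]}
    - {"xyz": [0, 0, -0.068], "twist": [0, 0, 0]}
    - {"xyz": [0, 0, -0.072], "twist": [0, 0, 0]}
    - {"xyz": [0, 0, -0.072], "twist": [0, 0, 0]}

```text
time: 7.3
tool_pos: [0.533, -0.0526, 0.0389]
ee_rot: [-1.571, 0.003, -0.096]
wrist_force: [-0.7, 0.1, -0.4]
width: 0.0553
```

Call:
step_arm:
  commands:
    - {"xyz": [0, 0, -0.001], "twist": [0, 0, 0]}
    - {"xyz": [0, 0, -0.002], "twist": [0, 0, 0]}
    - {"xyz": [0, 0, -0.002], "twist": [0, 0, 0]}

```text
time: 7.55
tool_pos: [0.5343, -0.0529, 0.039]
ee_rot: [-1.571, -0.001, -0.096]
wrist_force: [0.3, -0.2, -0.5]
width: 0.0555
```

Call:
step_arm:
  commands:
    - {"xyz": [0, 0, -0.001], "twist": [0, 0, 0]}
    - {"xyz": [0, 0, -0.0015], "twist": [0, 0, 0]}
    - {"xyz": [0, 0, -0.0015], "twist": [0, 0, 0]}

```text
time: 7.8
tool_pos: [0.5343, -0.0529, 0.0377]
ee_rot: [-1.571, -0.001, -0.096]
wrist_force: [-0.9, 0.7, 1.1]
width: 0.0554
```

Call:
step_arm:
  commands:
    - {"xyz": [0, 0, -0.0008], "twist": [0, 0, 0]}
    - {"xyz": [0, 0, -0.0008], "twist": [0, 0, 0]}

```text
time: 7.97
tool_pos: [0.5343, -0.0529, 0.0376]
ee_rot: [-1.571, -0.001, -0.096]
wrist_force: [-2.0, 0.4, 5.0]
width: 0.0554
```

Call:
step_arm:
  commands:
    - {"xyz": [0, 0, 0], "twist": [0, 0, 0]}
    - {"xyz": [0, 0, 0], "twist": [0, 0, 0]}
    - {"xyz": [0, 0, 0], "twist": [0, 0, 0]}
    - {"xyz": [0, 0, 0], "twist": [0, 0, 0]}
    - {"xyz": [0, 0, 0.02], "twist": [0, 0, 0]}
    - {"xyz": [0, 0, 0.055], "twist": [0, 0, 0]}
    - {"xyz": [0, 0, 0.095], "twist": [0, 0, 0]}
    - {"xyz": [0, 0, 0.12], "twist": [0, 0, 0]}
    - {"xyz": [0, 0, 0.13], "twist": [0, 0, 0]}
  fingers: 40

```text
time: 8.72
tool_pos: [0.5362, -0.0532, 0.1714]
ee_rot: [-1.572, -0.009, -0.096]
wrist_force: [0.4, 0.0, 0.5]
width: 0.0795
```

```bash
python3 - <<'E'
from h import *
snap('wrist','w7'); o=robot.get_obs(); print(o['tool_pos'],o['ee_rot'],o['width'],o['wrist_force'])
crop('w7',190,370,150,290,'c17',4)
E
```

```text
[ 0.53626597 -0.0532682   0.17128938] [-1.57173028 -0.00881475 -0.09594857] 0.07937152056859031 [ 0.33389458 -0.06856082  2.10926351]
```

View pics/c17.png

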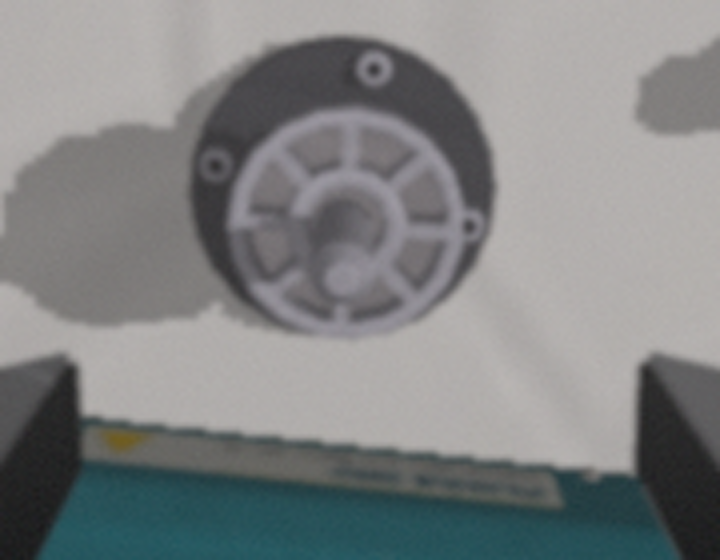

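Call:
step_arm:
  commands:
    - {"xyz": [0, 0, 0.03], "twist": [0, 0, 0]}
    - {"xyz": [0.002, -0.03, 0.045], "twist": [0, 0, -5]}
    - {"xyz": [0.005, -0.07, 0.045], "twist": [0, 0, -11]}
    - {"xyz": [0.007, -0.11, 0.045], "twist": [0, 0, -17]}
    - {"xyz": [0.01, -0.15, 0.045], "twist": [0, 0, -22]}
    - {"xyz": [0.012, -0.19, 0.03], "twist": [0, 0, -24.5]}
    - {"xyz": [0.015, -0.225, 0], "twist": [0, 0, -24.5]}
    - {"xyz": [0.017, -0.252, -0.03], "twist": [0, 0, -24.5]}
    - {"xyz": [0.017, -0.265, -0.06], "twist": [0, 0, -24.5]}
    - {"xyz": [0.017, -0.267, -0.08], "twist": [0, 0, -24.5]}
    - {"xyz": [0.017, -0.267, -0.09], "twist": [0, 0, -24.5]}
    - {"xyz": [0.017, -0.267, -0.09], "twist": [0, 0, -24.5]}

```text
time: 9.77
tool_pos: [0.5479, -0.3179, 0.0701]
ee_rot: [-1.57, 0.01, -0.524]
wrist_force: [-0.8, 0.9, -0.2]
width: 0.0788
```

```bash
python3 - <<'E'
from h import *
snap('wrist','w8'); o=robot.get_obs(); print(o['tool_pos'],o['ee_rot'],o['width'],o['wrist_force'])
crop('w8',200,360,180,320,'c18',5)
E
```

```text
[ 0.54952408 -0.3184123   0.07330439] [-1.57003154  0.00537395 -0.52329917] 0.07933450510862147 [-0.18972574 -0.76310239  0.09959758]
```

View pics/c18.png

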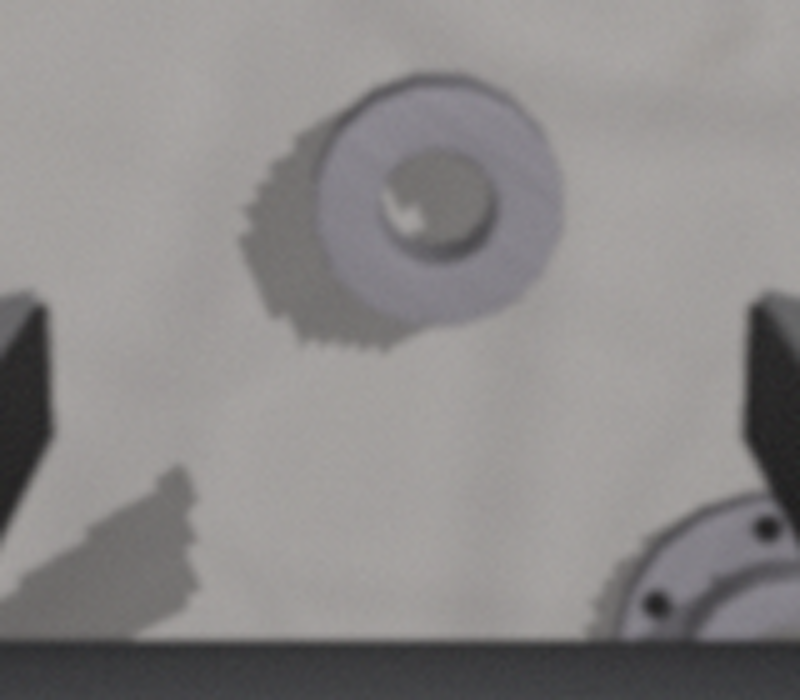

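```bash
python3 - <<'E'
from h import *
z=load('w8'); print(wz(z,287.8,220.4,.014))
o=robot.get_obs(); print(o['tool_pos'],o['qvel'])
import numpy as np
t=np.array(z['t']);R=z['R']; c=-R.T@t; print('cam at snap',c)
E
```

```text
[ 0.55318135 -0.31988389  0.014     ]
[ 0.54952408 -0.3184123   0.07330439] [ 0.01136181 -0.04496213 -0.06294241  0.00010448  0.00561833 -0.00079557]
cam at snap [ 0.58261454 -0.26052764  0.2650237 ]
```

Call:
step_arm:
  commands:
    - {"xyz": [0.002, 0, -0.02], "twist": [0, 0, 0]}
    - {"xyz": [0.002, 0, -0.045], "twist": [0, 0, 0]}
    - {"xyz": [0.002, 0, -0.058], "twist": [0, 0, 0]}
    - {"xyz": [0.002, 0, -0.06], "twist": [0, 0, 0]}
    - {"xyz": [0.002, 0, -0.06], "twist": [0, 0, 0]}

```text
time: 10.23
tool_pos: [0.5529, -0.3191, 0.0163]
ee_rot: [-1.571, 0.0, -0.523]
wrist_force: [0.3, -0.4, 0.1]
width: 0.0791
```

Good. I'll lower to TCP z ≈ -0.0125 and correct y by -0.001.

Call:
step_arm:
  commands:
    - {"xyz": [0, -0.001, -0.015], "twist": [0, 0, 0]}
    - {"xyz": [0, -0.001, -0.025], "twist": [0, 0, 0]}
    - {"xyz": [0, -0.001, -0.0285], "twist": [0, 0, 0]}
    - {"xyz": [0, -0.001, -0.0285], "twist": [0, 0, 0]}
    - {"xyz": [0, -0.001, -0.0285], "twist": [0, 0, 0]}

```text
time: 10.65
tool_pos: [0.5531, -0.3209, -0.0117]
ee_rot: [-1.571, -0.001, -0.524]
wrist_force: [-0.2, -0.1, 0.5]
width: 0.0794
```

Call:
step_arm:
  commands:
    - {"xyz": [0, 0, 0], "twist": [0, 0, 0]}
    - {"xyz": [0, 0, 0], "twist": [0, 0, 0]}
    - {"xyz": [0, 0, 0], "twist": [0, 0, 0]}
    - {"xyz": [0, 0, 0], "twist": [0, 0, 0]}
    - {"xyz": [0, 0, 0], "twist": [0, 0, 0]}
    - {"xyz": [0, 0, 0], "twist": [0, 0, 0]}
    - {"xyz": [0, 0, 0], "twist": [0, 0, 0]}
    - {"xyz": [0, 0, 0], "twist": [0, 0, 0]}
  fingers: 255

```text
time: 11.32
tool_pos: [0.5529, -0.3208, -0.0122]
ee_rot: [-1.571, -0.0, -0.524]
wrist_force: [0.4, -0.1, 0.1]
width: 0.0393
```

Call:
step_arm:
  commands:
    - {"xyz": [0, 0, 0.015], "twist": [0, 0, 0]}
    - {"xyz": [0, 0, 0.05], "twist": [0, 0, 0]}
    - {"xyz": [0, 0, 0.09], "twist": [0, 0, 0]}
    - {"xyz": [0, 0, 0.13], "twist": [0, 0, 0]}
    - {"xyz": [-0.001, 0.01, 0.17], "twist": [0, 0, 3]}
    - {"xyz": [-0.002, 0.03, 0.205], "twist": [0, 0, 7]}
    - {"xyz": [-0.004, 0.06, 0.225], "twist": [0, 0, 12]}
    - {"xyz": [-0.006, 0.095, 0.23], "twist": [0, 0, 17]}
    - {"xyz": [-0.009, 0.135, 0.23], "twist": [0, 0, 21]}
    - {"xyz": [-0.012, 0.175, 0.23], "twist": [0, 0, 24]}
    - {"xyz": [-0.015, 0.215, 0.225], "twist": [0, 0, 24.5]}
    - {"xyz": [-0.018, 0.245, 0.21], "twist": [0, 0, 24.5]}

```text
time: 12.32
tool_pos: [0.5356, -0.0732, 0.2003]
ee_rot: [-1.571, -0.006, -0.094]
wrist_force: [1.0, 0.8, -0.3]
width: 0.0392
```

Call:
step_arm:
  commands:
    - {"xyz": [-0.0006, 0.017, -0.025], "twist": [0, 0, 0]}
    - {"xyz": [-0.0006, 0.023, -0.055], "twist": [0, 0, 0]}
    - {"xyz": [-0.0006, 0.023, -0.075], "twist": [0, 0, 0]}
    - {"xyz": [-0.0006, 0.023, -0.085], "twist": [0, 0, 0]}
    - {"xyz": [-0.0006, 0.023, -0.085], "twist": [0, 0, 0]}
    - {"xyz": [-0.0006, 0.023, -0.085], "twist": [0, 0, 0]}
    - {"xyz": [-0.0006, 0.023, -0.085], "twist": [0, 0, 0]}

```text
time: 12.9
tool_pos: [0.5354, -0.0534, 0.1145]
ee_rot: [-1.571, -0.003, -0.097]
wrist_force: [0.8, 0.2, -0.8]
width: 0.0395
```

```bash
python3 - <<'E'
from h import *
snap('wrist','w9'); o=robot.get_obs(); print(o['tool_pos'],o['ee_rot'],o['width'],o['wrist_force'])
crop('w9',200,360,190,320,'c19',5)
z=load('w9')
D=z['d']; 
for v in range(225,275,3): print(v,[int(x*1000) for x in D[v,258:306:3]])
E
```

```text
[ 0.53560752 -0.0535172   0.11481945] [-1.57122025 -0.00381929 -0.09676614] 0.03906834837089971 [-0.12889526  0.37007404 -1.16520752]
225 [268, 185, 184, 180, 178, 177, 176, 176, 175, 175, 177, 179, 181, 186, 255, 255]
228 [185, 180, 177, 175, 175, 174, 174, 175, 174, 174, 175, 175, 177, 179, 182, 268]
231 [177, 174, 175, 174, 175, 174, 174, 174, 175, 173, 174, 174, 175, 175, 175, 181]
234 [175, 174, 175, 174, 175, 175, 175, 175, 175, 175, 175, 175, 175, 174, 175, 176]
237 [174, 175, 174, 174, 175, 176, 175, 176, 175, 174, 175, 175, 174, 174, 175, 175]
240 [175, 175, 176, 175, 175, 175, 175, 175, 176, 176, 175, 175, 174, 176, 176, 176]
243 [176, 177, 176, 177, 176, 176, 175, 176, 177, 175, 175, 176, 176, 175, 176, 174]
246 [177, 176, 177, 175, 177, 216, 216, 217, 221, 269, 175, 176, 176, 174, 175, 176]
249 [175, 177, 176, 177, 262, 264, 260, 265, 264, 261, 260, 179, 178, 177, 177, 178]
252 [176, 176, 177, 261, 261, 261, 261, 261, 260, 261, 261, 261, 177, 177, 177, 178]
255 [178, 178, 180, 326, 327, 259, 261, 262, 261, 326, 326, 326, 326, 178, 177, 176]
258 [178, 178, 187, 327, 326, 327, 327, 326, 326, 326, 326, 326, 327, 178, 177, 176]
261 [179, 177, 185, 328, 327, 328, 329, 328, 327, 328, 327, 328, 188, 178, 179, 178]
264 [178, 177, 181, 188, 327, 329, 327, 330, 328, 328, 328, 189, 184, 179, 180, 177]
267 [180, 179, 180, 184, 189, 190, 330, 328, 329, 193, 190, 186, 181, 179, 179, 180]
270 [179, 180, 180, 182, 184, 187, 189, 188, 188, 187, 186, 182, 180, 180, 179, 180]
273 [178, 180, 181, 180, 182, 183, 185, 185, 185, 183, 184, 180, 179, 180, 180, 179]
```

View pics/c19.png

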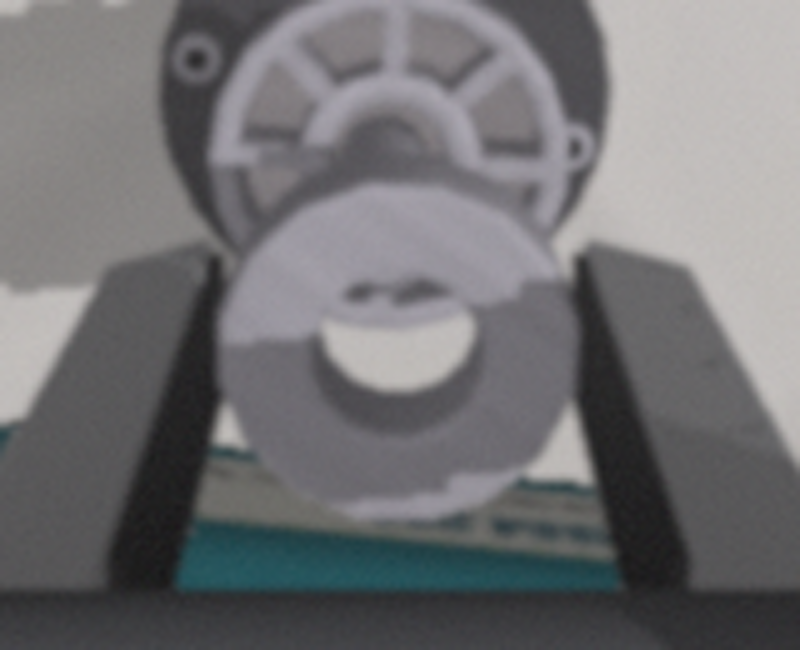

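Call:
step_arm:
  commands:
    - {"xyz": [-0.0012, -0.0004, -0.006], "twist": [0, 0, 0]}
    - {"xyz": [-0.0012, -0.0004, -0.014], "twist": [0, 0, 0]}
    - {"xyz": [-0.0012, -0.0004, -0.024], "twist": [0, 0, 0]}
    - {"xyz": [-0.0012, -0.0004, -0.036], "twist": [0, 0, 0]}
    - {"xyz": [-0.0012, -0.0004, -0.048], "twist": [0, 0, 0]}
    - {"xyz": [-0.0012, -0.0004, -0.056], "twist": [0, 0, 0]}
    - {"xyz": [-0.0012, -0.0004, -0.06], "twist": [0, 0, 0]}
    - {"xyz": [-0.0012, -0.0004, -0.06], "twist": [0, 0, 0]}
    - {"xyz": [-0.0012, -0.0004, -0.06], "twist": [0, 0, 0]}

```text
time: 13.7
tool_pos: [0.533, -0.0531, 0.0524]
ee_rot: [-1.571, 0.0, -0.096]
wrist_force: [0.4, -0.7, -0.5]
width: 0.0394
```

Call:
step_arm:
  commands:
    - {"xyz": [0, 0, -0.001], "twist": [0, 0, 0]}
    - {"xyz": [0, 0, -0.002], "twist": [0, 0, 0]}
    - {"xyz": [0, 0, -0.002], "twist": [0, 0, 0]}

```text
time: 13.95
tool_pos: [0.5333, -0.0532, 0.0511]
ee_rot: [-1.571, -0.001, -0.096]
wrist_force: [0.2, 0.5, -1.1]
width: 0.0392
```

Call:
step_arm:
  commands:
    - {"xyz": [0, 0, -0.0008], "twist": [0, 0, 0]}
    - {"xyz": [0, 0, -0.001], "twist": [0, 0, 0]}

```text
time: 14.12
tool_pos: [0.5332, -0.0532, 0.0499]
ee_rot: [-1.571, -0.001, -0.096]
wrist_force: [0.6, -0.2, -0.2]
width: 0.0393
```

Call:
step_arm:
  commands:
    - {"xyz": [0, 0, -0.0008], "twist": [0, 0, 0]}
    - {"xyz": [0, 0, -0.0008], "twist": [0, 0, 0]}

```text
time: 14.28
tool_pos: [0.5332, -0.0532, 0.0497]
ee_rot: [-1.571, -0.001, -0.096]
wrist_force: [-2.1, 0.4, 4.4]
width: 0.0392
```

Call:
step_arm:
  commands:
    - {"xyz": [0, 0, 0], "twist": [0, 0, 0]}
    - {"xyz": [0, 0, 0], "twist": [0, 0, 0]}
    - {"xyz": [0, 0, 0], "twist": [0, 0, 0]}
    - {"xyz": [0, 0, 0], "twist": [0, 0, 0]}
    - {"xyz": [0, 0, 0.02], "twist": [0, 0, 0]}
    - {"xyz": [0, 0, 0.055], "twist": [0, 0, 0]}
    - {"xyz": [0, 0, 0.095], "twist": [0, 0, 0]}
    - {"xyz": [0, 0, 0.12], "twist": [0, 0, 0]}
    - {"xyz": [0, 0, 0.12], "twist": [0, 0, 0]}
  fingers: 50

```text
time: 15.03
tool_pos: [0.5367, -0.0539, 0.1764]
ee_rot: [-1.572, -0.013, -0.096]
wrist_force: [0.4, -1.1, 0.1]
width: 0.0757
```

```bash
python3 - <<'E'
from h import *
snap('wrist','w10'); o=robot.get_obs(); print(o['tool_pos'],o['ee_rot'],o['width'],o['wrist_force'])
crop('w10',190,370,150,290,'c20',4)
E
```

```text
[ 0.53530524 -0.05362882  0.17291739] [-1.5716741  -0.00818405 -0.09596731] 0.07531400077332889 [-0.01044128  1.08131784  0.02417382]
```

View pics/c20.png

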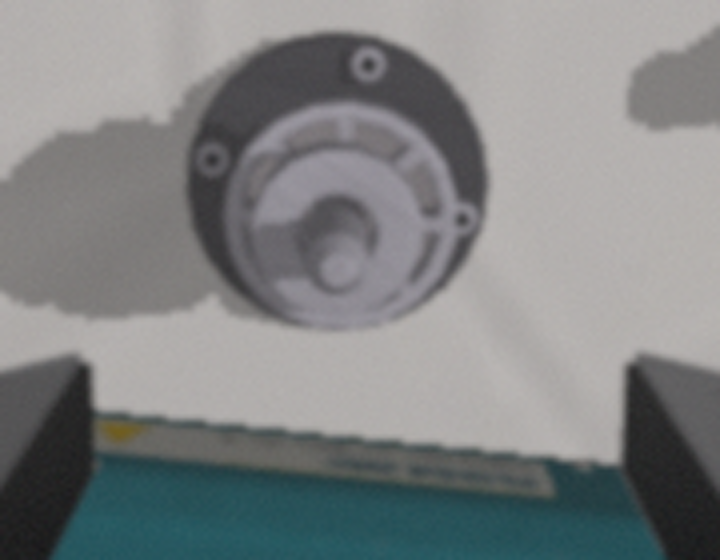

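Call:
step_arm:
  commands:
    - {"xyz": [0.001, -0.01, 0.035], "twist": [0, 0, -3]}
    - {"xyz": [0.003, -0.04, 0.05], "twist": [0, 0, -8]}
    - {"xyz": [0.006, -0.078, 0.05], "twist": [0, 0, -14]}
    - {"xyz": [0.009, -0.117, 0.05], "twist": [0, 0, -20]}
    - {"xyz": [0.012, -0.156, 0.05], "twist": [0, 0, -26]}
    - {"xyz": [0.016, -0.195, 0.045], "twist": [0, 0, -31]}
    - {"xyz": [0.019, -0.233, 0.03], "twist": [0, 0, -31]}
    - {"xyz": [0.022, -0.27, 0.01], "twist": [0, 0, -31]}
    - {"xyz": [0.025, -0.305, -0.01], "twist": [0, 0, -31]}
    - {"xyz": [0.028, -0.338, -0.03], "twist": [0, 0, -31]}
    - {"xyz": [0.03, -0.36, -0.055], "twist": [0, 0, -31]}
    - {"xyz": [0.03, -0.366, -0.08], "twist": [0, 0, -31]}

```text
time: 16.08
tool_pos: [0.5613, -0.4227, 0.0843]
ee_rot: [-1.572, 0.003, -0.641]
wrist_force: [-0.0, -0.1, 0.1]
width: 0.0756
```

Call:
step_arm:
  commands:
    - {"xyz": [0, 0, -0.015], "twist": [0, 0, 0]}
    - {"xyz": [0, 0, -0.02], "twist": [0, 0, 0]}
    - {"xyz": [0, 0, -0.02], "twist": [0, 0, 0]}
    - {"xyz": [0, 0, -0.02], "twist": [0, 0, 0]}

```text
time: 16.42
tool_pos: [0.5629, -0.4186, 0.0683]
ee_rot: [-1.571, 0.001, -0.637]
wrist_force: [0.2, 0.8, -0.2]
width: 0.0755
```

```bash
python3 - <<'E'
from h import *
snap('wrist','w11'); o=robot.get_obs(); print(o['tool_pos'],o['ee_rot'],o['width'],o['wrist_force'])
crop('w11',200,360,180,320,'c21',5)
E
```

```text
[ 0.56359399 -0.41903825  0.06986701] [-1.57091209e+00 -1.46910671e-03 -6.36395864e-01] 0.07565275351168853 [ 0.73057681 -0.86741013  0.84733236]
```

View pics/c21.png

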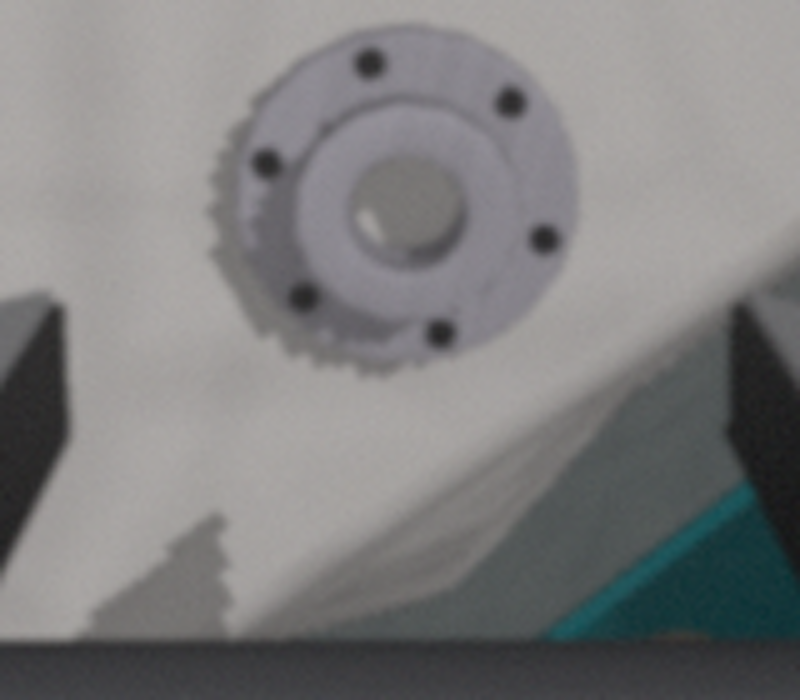

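```bash
python3 - <<'E'
from h import *
z=load('w11'); print(wz(z,281.3,221.9,.015)); print(-z['R'].T@z['t'])
E
```

```text
[ 0.56389277 -0.41895348  0.015     ]
[ 0.60248212 -0.36433131  0.26319949]
```

Call:
step_arm:
  commands:
    - {"xyz": [0.0005, 0, -0.02], "twist": [0, 0, 0]}
    - {"xyz": [0.0005, 0, -0.045], "twist": [0, 0, 0]}
    - {"xyz": [0.0005, 0, -0.065], "twist": [0, 0, 0]}
    - {"xyz": [0.0005, 0, -0.074], "twist": [0, 0, 0]}
    - {"xyz": [0.0005, 0, -0.074], "twist": [0, 0, 0]}
    - {"xyz": [0.0005, 0, -0.074], "twist": [0, 0, 0]}

```text
time: 16.97
tool_pos: [0.5642, -0.4193, -0.0038]
ee_rot: [-1.571, -0.002, -0.637]
wrist_force: [-0.3, -0.2, -0.6]
width: 0.0759
```

Call:
step_arm:
  commands:
    - {"xyz": [0, 0, -0.0035], "twist": [0, 0, 0]}
    - {"xyz": [0, 0, -0.0035], "twist": [0, 0, 0]}
    - {"xyz": [0, 0, -0.0035], "twist": [0, 0, 0]}

```text
time: 17.22
tool_pos: [0.5643, -0.4198, -0.007]
ee_rot: [-1.571, -0.003, -0.637]
wrist_force: [-0.2, 0.4, 0.7]
width: 0.0754
```

Call:
step_arm:
  commands:
    - {"xyz": [0, 0, 0], "twist": [0, 0, 0]}
    - {"xyz": [0, 0, 0], "twist": [0, 0, 0]}
    - {"xyz": [0, 0, 0], "twist": [0, 0, 0]}
    - {"xyz": [0, 0, 0], "twist": [0, 0, 0]}
    - {"xyz": [0, 0, 0], "twist": [0, 0, 0]}
    - {"xyz": [0, 0, 0], "twist": [0, 0, 0]}
    - {"xyz": [0, 0, 0], "twist": [0, 0, 0]}
    - {"xyz": [0, 0, 0], "twist": [0, 0, 0]}
  fingers: 255

```text
time: 17.88
tool_pos: [0.5638, -0.4194, -0.0081]
ee_rot: [-1.571, -0.001, -0.637]
wrist_force: [-0.8, -0.1, 1.7]
width: 0.0353
```

Call:
step_arm:
  commands:
    - {"xyz": [0, 0, 0.012], "twist": [0, 0, 0]}
    - {"xyz": [0, 0, 0.045], "twist": [0, 0, 0]}
    - {"xyz": [0, 0, 0.085], "twist": [0, 0, 0]}
    - {"xyz": [-0.001, 0.012, 0.122], "twist": [0, 0, 0]}
    - {"xyz": [-0.003, 0.036, 0.155], "twist": [0, 0, 4]}
    - {"xyz": [-0.005, 0.065, 0.183], "twist": [0, 0, 9]}
    - {"xyz": [-0.008, 0.098, 0.208], "twist": [0, 0, 15]}
    - {"xyz": [-0.011, 0.135, 0.225], "twist": [0, 0, 20]}
    - {"xyz": [-0.015, 0.175, 0.23], "twist": [0, 0, 25]}
    - {"xyz": [-0.018, 0.215, 0.23], "twist": [0, 0, 29]}
    - {"xyz": [-0.022, 0.255, 0.23], "twist": [0, 0, 31]}
    - {"xyz": [-0.025, 0.295, 0.23], "twist": [0, 0, 31]}

```text
time: 18.88
tool_pos: [0.5377, -0.1224, 0.222]
ee_rot: [-1.571, -0.001, -0.095]
wrist_force: [1.0, 0.0, -1.9]
width: 0.0352
```

Call:
step_arm:
  commands:
    - {"xyz": [-0.003, 0.035, -0.005], "twist": [0, 0, 0]}
    - {"xyz": [-0.0053, 0.058, -0.025], "twist": [0, 0, 0]}
    - {"xyz": [-0.0053, 0.0714, -0.055], "twist": [0, 0, 0]}
    - {"xyz": [-0.0053, 0.0714, -0.08], "twist": [0, 0, 0]}
    - {"xyz": [-0.0053, 0.0714, -0.098], "twist": [0, 0, 0]}
    - {"xyz": [-0.0053, 0.0714, -0.104], "twist": [0, 0, 0]}
    - {"xyz": [-0.0053, 0.0714, -0.104], "twist": [0, 0, 0]}
    - {"xyz": [-0.0053, 0.0714, -0.104], "twist": [0, 0, 0]}
    - {"xyz": [-0.0053, 0.0714, -0.104], "twist": [0, 0, 0]}

```text
time: 19.63
tool_pos: [0.5344, -0.0533, 0.1194]
ee_rot: [-1.571, -0.003, -0.097]
wrist_force: [-0.7, 0.9, -1.0]
width: 0.035
```

```bash
python3 - <<'E'
from h import *
snap('wrist','w12'); o=robot.get_obs(); print(o['tool_pos'],o['ee_rot'],o['width'],o['wrist_force'])
crop('w12',200,360,190,320,'c22',5)
z=load('w12')
D=z['d']; 
for v in range(234,275,3): print(v,[int(x*1000) for x in D[v,258:306:3]])
E
```

```text
[ 0.53447394 -0.05332106  0.11951219] [-1.57118259 -0.00364809 -0.09651205] 0.03535666482698801 [ 0.65836425 -0.37245438 -0.9747352 ]
234 [183, 178, 177, 178, 178, 179, 176, 177, 179, 177, 178, 178, 178, 178, 182, 187]
237 [179, 178, 178, 179, 179, 178, 178, 179, 179, 178, 179, 179, 178, 178, 177, 180]
240 [178, 179, 178, 179, 178, 178, 178, 179, 179, 179, 178, 179, 179, 178, 179, 179]
243 [179, 179, 179, 178, 178, 179, 179, 181, 180, 179, 180, 179, 179, 179, 179, 179]
246 [180, 180, 178, 180, 182, 250, 227, 226, 249, 249, 249, 179, 179, 180, 180, 179]
249 [180, 179, 180, 264, 251, 250, 251, 251, 249, 250, 263, 266, 180, 179, 179, 180]
252 [180, 180, 182, 330, 265, 265, 267, 264, 266, 265, 265, 332, 330, 179, 180, 180]
255 [181, 181, 193, 330, 332, 330, 331, 330, 331, 332, 333, 332, 330, 181, 180, 180]
258 [181, 181, 188, 332, 332, 331, 331, 330, 332, 333, 332, 333, 191, 182, 181, 181]
261 [182, 183, 185, 193, 332, 333, 333, 332, 334, 331, 333, 194, 187, 182, 182, 182]
264 [182, 182, 184, 189, 194, 332, 333, 333, 334, 334, 193, 192, 185, 183, 182, 182]
267 [181, 182, 182, 185, 189, 194, 194, 194, 195, 193, 192, 186, 183, 182, 182, 182]
270 [182, 182, 183, 184, 185, 187, 189, 188, 190, 188, 186, 185, 183, 182, 182, 183]
273 [182, 183, 183, 183, 183, 184, 186, 185, 185, 184, 183, 183, 183, 182, 184, 183]
```

View pics/c22.png

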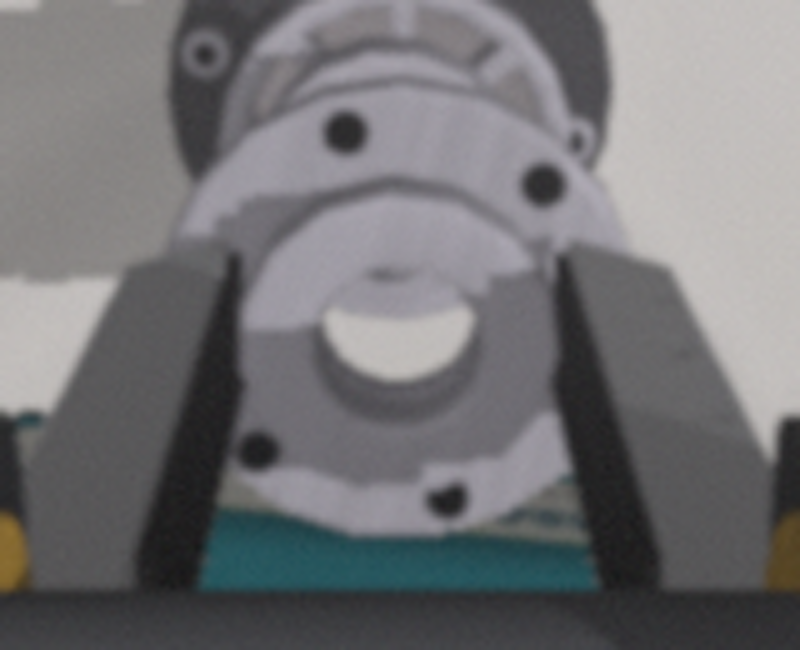

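Call:
step_arm:
  commands:
    - {"xyz": [-0.0005, 0, -0.006], "twist": [0, 0, 0]}
    - {"xyz": [-0.0005, 0, -0.014], "twist": [0, 0, 0]}
    - {"xyz": [-0.0005, 0, -0.024], "twist": [0, 0, 0]}
    - {"xyz": [-0.0005, 0, -0.034], "twist": [0, 0, 0]}
    - {"xyz": [-0.0005, 0, -0.042], "twist": [0, 0, 0]}
    - {"xyz": [-0.0005, 0, -0.046], "twist": [0, 0, 0]}
    - {"xyz": [-0.0005, 0, -0.046], "twist": [0, 0, 0]}
    - {"xyz": [-0.0005, 0, -0.046], "twist": [0, 0, 0]}

```text
time: 20.35
tool_pos: [0.5324, -0.0527, 0.0708]
ee_rot: [-1.571, 0.001, -0.096]
wrist_force: [-0.1, 0.4, -0.6]
width: 0.0351
```

Call:
step_arm:
  commands:
    - {"xyz": [0.0005, 0, -0.001], "twist": [0, 0, 0]}
    - {"xyz": [0.0005, 0, -0.002], "twist": [0, 0, 0]}
    - {"xyz": [0.0005, 0, -0.002], "twist": [0, 0, 0]}

```text
time: 20.6
tool_pos: [0.5334, -0.0526, 0.0697]
ee_rot: [-1.571, -0.0, -0.096]
wrist_force: [-0.1, -0.3, -0.7]
width: 0.0355
```

Call:
step_arm:
  commands:
    - {"xyz": [0, 0, -0.0008], "twist": [0, 0, 0]}
    - {"xyz": [0, 0, -0.001], "twist": [0, 0, 0]}

```text
time: 20.77
tool_pos: [0.5333, -0.0527, 0.0685]
ee_rot: [-1.571, -0.0, -0.096]
wrist_force: [-0.5, 1.2, -1.5]
width: 0.0351
```

Call:
step_arm:
  commands:
    - {"xyz": [0, 0, -0.0008], "twist": [0, 0, 0]}
    - {"xyz": [0, 0, -0.001], "twist": [0, 0, 0]}

```text
time: 20.93
tool_pos: [0.5334, -0.0528, 0.0678]
ee_rot: [-1.571, -0.001, -0.096]
wrist_force: [-0.4, 0.5, 1.4]
width: 0.0346
```

Call:
step_arm:
  commands:
    - {"xyz": [0, 0, -0.0006], "twist": [0, 0, 0]}
    - {"xyz": [0, 0, -0.0006], "twist": [0, 0, 0]}

```text
time: 21.1
tool_pos: [0.5334, -0.0528, 0.0678]
ee_rot: [-1.571, -0.001, -0.096]
wrist_force: [-1.3, 0.6, 4.7]
width: 0.0352
```

Call:
step_arm:
  commands:
    - {"xyz": [0, 0, 0], "twist": [0, 0, 0]}
    - {"xyz": [0, 0, 0], "twist": [0, 0, 0]}
    - {"xyz": [0, 0, 0], "twist": [0, 0, 0]}
    - {"xyz": [0, 0, 0], "twist": [0, 0, 0]}
    - {"xyz": [0, 0, 0.02], "twist": [0, 0, 0]}
    - {"xyz": [0, 0, 0.055], "twist": [0, 0, 0]}
    - {"xyz": [0, 0, 0.09], "twist": [0, 0, 0]}
    - {"xyz": [0, 0, 0.11], "twist": [0, 0, 0]}
    - {"xyz": [0, 0, 0.11], "twist": [0, 0, 0]}
  fingers: 50

```text
time: 21.85
tool_pos: [0.5355, -0.0532, 0.1818]
ee_rot: [-1.572, -0.008, -0.096]
wrist_force: [-0.1, 0.0, 0.2]
width: 0.0756
```

```bash
python3 - <<'E'
from h import *
snap('wrist','w13'); o=robot.get_obs(); print(o['tool_pos'],o['ee_rot'],o['width'],o['wrist_force'])
crop('w13',190,370,150,290,'c23',4)
E
```

```text
[ 0.53424035 -0.05299659  0.17865011] [-1.57124472 -0.00384358 -0.09600871] 0.07546028227604391 [-0.94477255 -0.20940838  0.11412128]
```

View pics/c23.png

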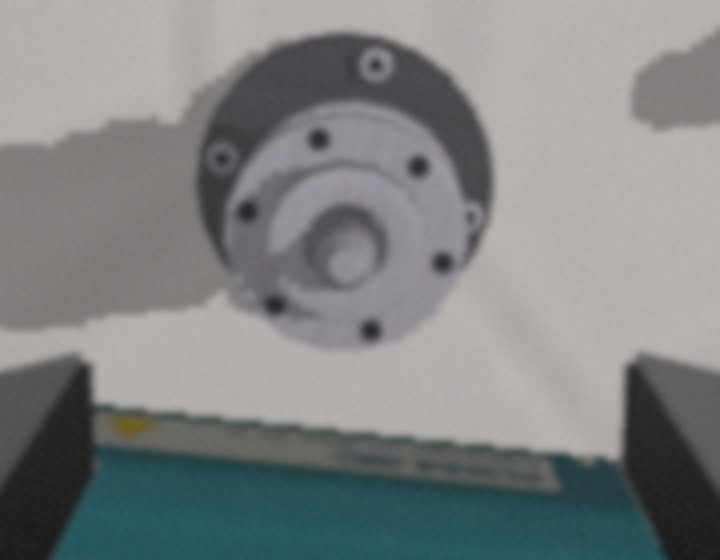

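Call:
step_arm:
  commands:
    - {"xyz": [0, 0, 0.03], "twist": [0, 0, 0]}
    - {"xyz": [-0.006, -0.01, 0.055], "twist": [0, 0, -4]}
    - {"xyz": [-0.022, -0.04, 0.065], "twist": [0, 0, -10]}
    - {"xyz": [-0.041, -0.075, 0.065], "twist": [0, 0, -16]}
    - {"xyz": [-0.06, -0.11, 0.065], "twist": [0, 0, -22]}
    - {"xyz": [-0.078, -0.145, 0.065], "twist": [0, 0, -28]}
    - {"xyz": [-0.097, -0.18, 0.06], "twist": [0, 0, -32.5]}
    - {"xyz": [-0.115, -0.213, 0.04], "twist": [0, 0, -32.5]}
    - {"xyz": [-0.13, -0.24, 0.01], "twist": [0, 0, -32.5]}
    - {"xyz": [-0.138, -0.255, -0.025], "twist": [0, 0, -32.5]}
    - {"xyz": [-0.139, -0.257, -0.06], "twist": [0, 0, -32.5]}
    - {"xyz": [-0.139, -0.257, -0.085], "twist": [0, 0, -32.5]}

```text
time: 22.9
tool_pos: [0.3903, -0.3084, 0.0849]
ee_rot: [-1.57, 0.01, -0.666]
wrist_force: [0.6, -0.1, 0.1]
width: 0.0754
```

Call:
step_arm:
  commands:
    - {"xyz": [0, 0, -0.01], "twist": [0, 0, 0]}
    - {"xyz": [0, 0, -0.01], "twist": [0, 0, 0]}
    - {"xyz": [0, 0, -0.01], "twist": [0, 0, 0]}
    - {"xyz": [0, 0, -0.01], "twist": [0, 0, 0]}
    - {"xyz": [0, 0, -0.01], "twist": [0, 0, 0]}

```text
time: 23.32
tool_pos: [0.3956, -0.3106, 0.084]
ee_rot: [-1.571, -0.004, -0.662]
wrist_force: [0.6, 0.2, -1.1]
width: 0.0755
```

```bash
python3 - <<'E'
from h import *
snap('wrist','w14'); o=robot.get_obs(); print(o['tool_pos'],o['ee_rot'],o['width'],o['wrist_force'])
crop('w14',200,360,180,320,'c24',5)
z=load('w13'); print(wz(z,276.4,215.1,.103))
E
```

```text
[ 0.39553681 -0.31052427  0.08397906] [-1.57127156 -0.00413257 -0.66248513] 0.07560809420575933 [-0.37982354  0.37953939  0.85280295]
[ 0.53338641 -0.05339342  0.103     ]
```

View pics/c24.png

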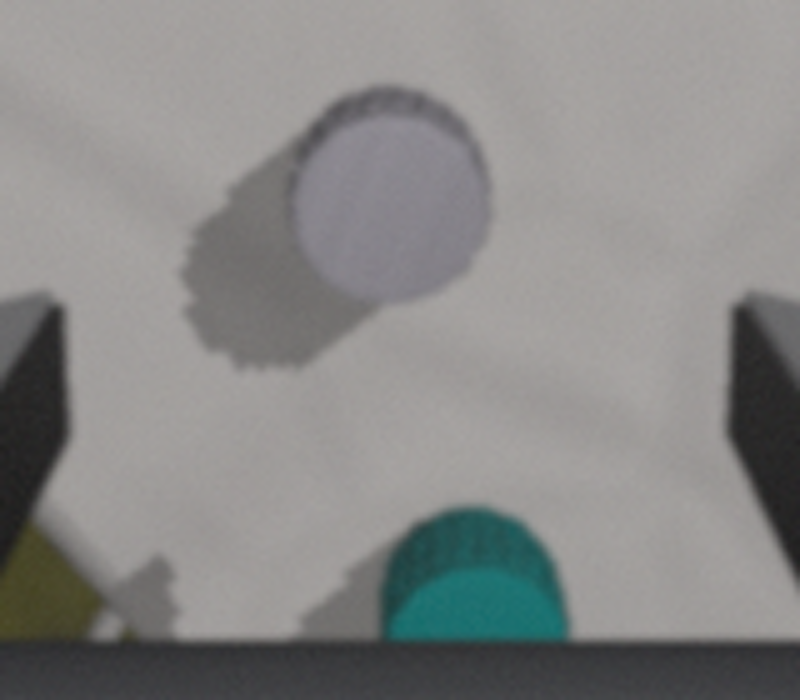

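```bash
python3 - <<'E'
from h import *
z=load('w14'); print(wz(z,278,221.8,.026)); 
E
```

```text
[ 0.39397823 -0.3105275   0.026     ]
```

Call:
step_arm:
  commands:
    - {"xyz": [-0.0007, 0, -0.02], "twist": [0, 0, 0]}
    - {"xyz": [-0.0007, 0, -0.05], "twist": [0, 0, 0]}
    - {"xyz": [-0.0007, 0, -0.075], "twist": [0, 0, 0]}
    - {"xyz": [-0.0007, 0, -0.085], "twist": [0, 0, 0]}
    - {"xyz": [-0.0007, 0, -0.088], "twist": [0, 0, 0]}
    - {"xyz": [-0.0007, 0, -0.088], "twist": [0, 0, 0]}
    - {"xyz": [-0.0007, 0, -0.088], "twist": [0, 0, 0]}

```text
time: 23.95
tool_pos: [0.3947, -0.3108, -0.0044]
ee_rot: [-1.571, -0.003, -0.663]
wrist_force: [0.6, 0.1, 0.6]
width: 0.0756
```

Call:
step_arm:
  commands:
    - {"xyz": [-0.0005, 0, -0.005], "twist": [0, 0, 0]}
    - {"xyz": [-0.0005, 0, -0.005], "twist": [0, 0, 0]}
    - {"xyz": [-0.0005, 0, -0.005], "twist": [0, 0, 0]}
    - {"xyz": [-0.0005, 0, -0.005], "twist": [0, 0, 0]}

```text
time: 24.28
tool_pos: [0.3933, -0.3101, -0.0106]
ee_rot: [-1.571, -0.001, -0.663]
wrist_force: [0.5, -0.3, -0.3]
width: 0.0754
```

Call:
step_arm:
  commands:
    - {"xyz": [0, 0, 0], "twist": [0, 0, 0]}
    - {"xyz": [0, 0, 0], "twist": [0, 0, 0]}
    - {"xyz": [0, 0, 0], "twist": [0, 0, 0]}
    - {"xyz": [0, 0, 0], "twist": [0, 0, 0]}
    - {"xyz": [0, 0, 0], "twist": [0, 0, 0]}
    - {"xyz": [0, 0, 0], "twist": [0, 0, 0]}
    - {"xyz": [0, 0, 0], "twist": [0, 0, 0]}
    - {"xyz": [0, 0, 0], "twist": [0, 0, 0]}
    - {"xyz": [0, 0, 0], "twist": [0, 0, 0]}
  fingers: 255

```text
time: 25.03
tool_pos: [0.3931, -0.3098, -0.0112]
ee_rot: [-1.571, -0.0, -0.663]
wrist_force: [-0.7, 0.2, -0.6]
width: 0.032
```

```bash
python3 - <<'E'
from h import *
snap('wrist','w15'); o=robot.get_obs(); print(o['tool_pos'],o['ee_rot'],o['width'],o['wrist_force'])
crop('w15',200,360,180,320,'c25',5)
E
```

```text
[ 0.39308718 -0.30981279 -0.01119226] [-1.57078393e+00 -1.89153970e-04 -6.63227672e-01] 0.03188134334403356 [0.74749428 0.75837896 0.47041154]
```

View pics/c25.png

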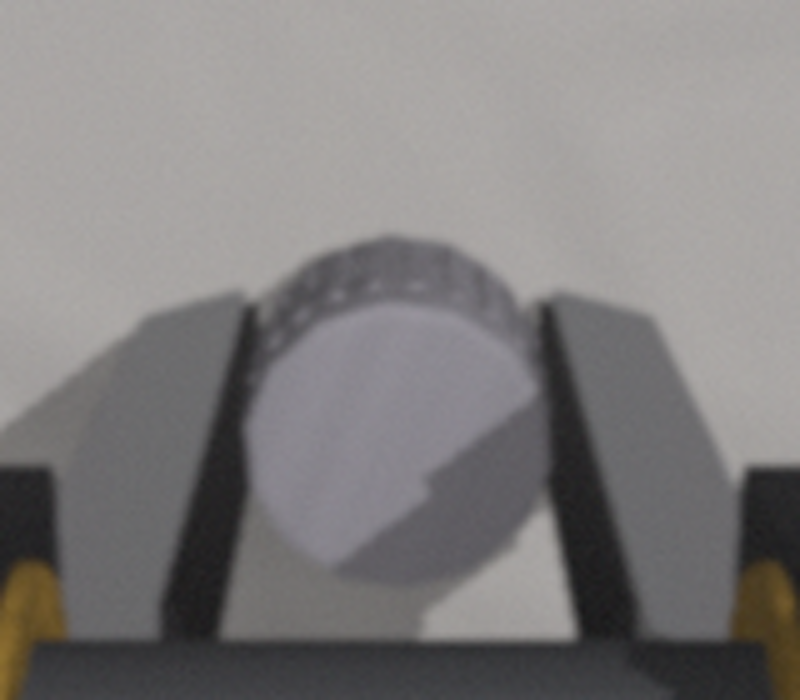

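```bash
python3 - <<'E'
from h import *
z=load('w15'); p=wz(z,279.1,268.4,.026); print(p)
d=p[:2]-np.array([.3931,-.3098]); yw=-.663; print('along jaw',d@[np.cos(yw),np.sin(yw)],'along toolz',d@[-np.sin(yw),np.cos(yw)])
E
```

```text
[ 0.39266448 -0.30925703  0.026     ]
along jaw -0.0006774445257385299 along toolz 0.00015988378587504157
```

Call:
step_arm:
  commands:
    - {"xyz": [0, 0, 0.012], "twist": [0, 0, 0]}
    - {"xyz": [0, 0, 0.045], "twist": [0, 0, 0]}
    - {"xyz": [0, 0, 0.085], "twist": [0, 0, 0]}
    - {"xyz": [0, 0, 0.125], "twist": [0, 0, 0]}
    - {"xyz": [0.003, 0.006, 0.165], "twist": [0, 0, 0]}
    - {"xyz": [0.011, 0.02, 0.2], "twist": [0, 0, 4]}
    - {"xyz": [0.022, 0.04, 0.23], "twist": [0, 0, 9]}
    - {"xyz": [0.038, 0.07, 0.245], "twist": [0, 0, 15]}
    - {"xyz": [0.057, 0.104, 0.245], "twist": [0, 0, 20]}
    - {"xyz": [0.076, 0.139, 0.245], "twist": [0, 0, 25]}
    - {"xyz": [0.095, 0.174, 0.245], "twist": [0, 0, 29]}
    - {"xyz": [0.114, 0.208, 0.245], "twist": [0, 0, 32.5]}

```text
time: 26.08
tool_pos: [0.5075, -0.0999, 0.234]
ee_rot: [-1.571, -0.0, -0.093]
wrist_force: [-0.3, -0.2, -0.7]
width: 0.0317
```

Call:
step_arm:
  commands:
    - {"xyz": [0.015, 0.028, -0.005], "twist": [0, 0, 0]}
    - {"xyz": [0.0245, 0.045, -0.025], "twist": [0, 0, 0]}
    - {"xyz": [0.0264, 0.0485, -0.055], "twist": [0, 0, 0]}
    - {"xyz": [0.0264, 0.0485, -0.085], "twist": [0, 0, 0]}
    - {"xyz": [0.0264, 0.0485, -0.11], "twist": [0, 0, 0]}
    - {"xyz": [0.0264, 0.0485, -0.124], "twist": [0, 0, 0]}
    - {"xyz": [0.0264, 0.0485, -0.126], "twist": [0, 0, 0]}
    - {"xyz": [0.0264, 0.0485, -0.126], "twist": [0, 0, 0]}
    - {"xyz": [0.0264, 0.0485, -0.126], "twist": [0, 0, 0]}
    - {"xyz": [0.0264, 0.0485, -0.126], "twist": [0, 0, 0]}
    - {"xyz": [0.0264, 0.0485, -0.126], "twist": [0, 0, 0]}
    - {"xyz": [0.0264, 0.0485, -0.126], "twist": [0, 0, 0]}

```text
time: 27.08
tool_pos: [0.5343, -0.0535, 0.1093]
ee_rot: [-1.571, -0.003, -0.096]
wrist_force: [0.4, 0.4, -0.1]
width: 0.0317
```

```bash
python3 - <<'E'
from h import *
snap('wrist','w16'); snap('scene','s16'); o=robot.get_obs(); print(o['tool_pos'],o['ee_rot'],o['width'],o['wrist_force'])
crop('w16',200,360,180,320,'c26',5); crop('s16',220,380,150,280,'c27',5)
E
```

```text
[ 0.53390069 -0.05340791  0.10865877] [-1.57095634 -0.00163004 -0.09610495] 0.03160349448202549 [-4.25302857e-04 -2.28375717e-01 -1.06474402e+00]
```

View pics/c26.png

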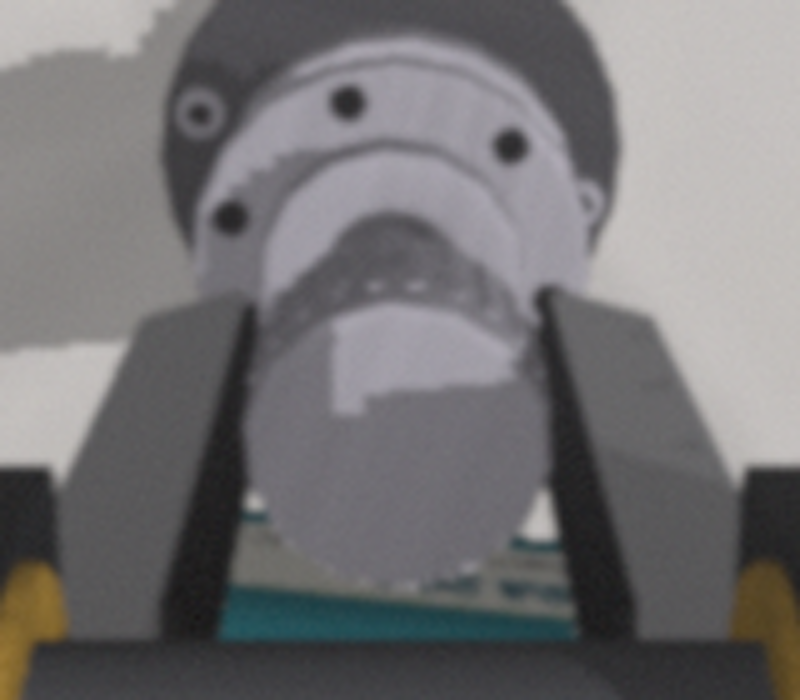

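View pics/c27.png

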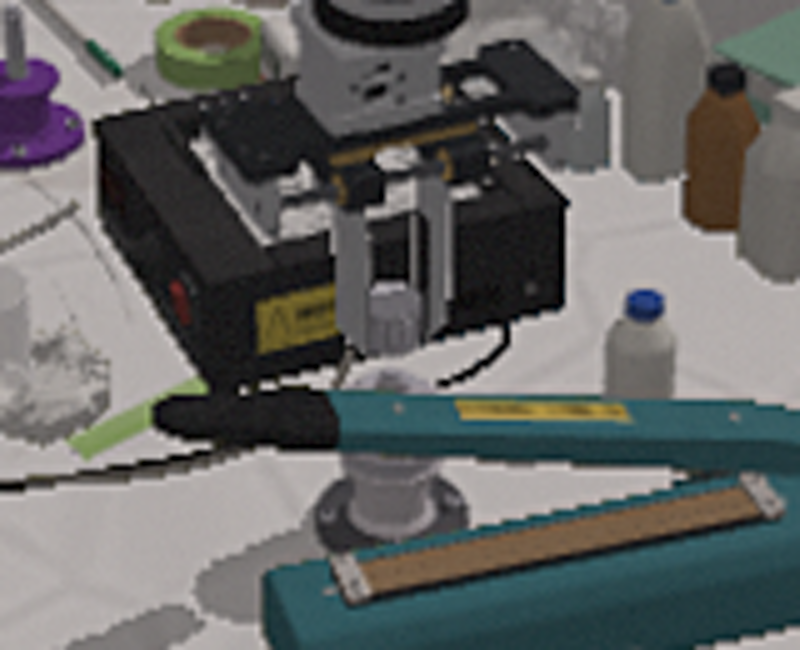

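Call:
step_arm:
  commands:
    - {"xyz": [0, 0, -0.006], "twist": [0, 0, 0]}
    - {"xyz": [0, 0, -0.011], "twist": [0, 0, 0]}
    - {"xyz": [0, 0, -0.014], "twist": [0, 0, 0]}
    - {"xyz": [0, 0, -0.016], "twist": [0, 0, 0]}
    - {"xyz": [0, 0, -0.018], "twist": [0, 0, 0]}
    - {"xyz": [0, 0, -0.018], "twist": [0, 0, 0]}

```text
time: 27.68
tool_pos: [0.533, -0.0532, 0.089]
ee_rot: [-1.571, 0.001, -0.096]
wrist_force: [-0.1, 0.5, -0.9]
width: 0.0317
```

Call:
step_arm:
  commands:
    - {"xyz": [0, 0, -0.0015], "twist": [0, 0, 0]}
    - {"xyz": [0, 0, -0.003], "twist": [0, 0, 0]}
    - {"xyz": [0, 0, -0.0045], "twist": [0, 0, 0]}
    - {"xyz": [0, 0, -0.005], "twist": [0, 0, 0]}
    - {"xyz": [0, 0, -0.005], "twist": [0, 0, 0]}

```text
time: 28.1
tool_pos: [0.5334, -0.0535, 0.0847]
ee_rot: [-1.571, 0.0, -0.096]
wrist_force: [-0.4, -0.5, -1.7]
width: 0.0315
```

Call:
step_arm:
  commands:
    - {"xyz": [0, 0, -0.001], "twist": [0, 0, 0]}
    - {"xyz": [0, 0, -0.002], "twist": [0, 0, 0]}
    - {"xyz": [0, 0, -0.003], "twist": [0, 0, 0]}
    - {"xyz": [0, 0, -0.0035], "twist": [0, 0, 0]}
    - {"xyz": [0, 0, -0.0035], "twist": [0, 0, 0]}

```text
time: 28.52
tool_pos: [0.5334, -0.0535, 0.0812]
ee_rot: [-1.571, 0.0, -0.096]
wrist_force: [-0.1, -1.5, -0.7]
width: 0.0319
```

Call:
step_arm:
  commands:
    - {"xyz": [0, 0, -0.001], "twist": [0, 0, 0]}
    - {"xyz": [0, 0, -0.0012], "twist": [0, 0, 0]}
    - {"xyz": [0, 0, -0.0012], "twist": [0, 0, 0]}

```text
time: 28.77
tool_pos: [0.5334, -0.0535, 0.0801]
ee_rot: [-1.571, -0.0, -0.096]
wrist_force: [-1.6, -2.4, -0.5]
width: 0.0319
```

Call:
step_arm:
  commands:
    - {"xyz": [0, 0, -0.0006], "twist": [0, 0, 0]}
    - {"xyz": [0, 0, -0.0006], "twist": [0, 0, 0]}

```text
time: 28.93
tool_pos: [0.5334, -0.0536, 0.0798]
ee_rot: [-1.571, -0.0, -0.096]
wrist_force: [-1.5, -3.1, 2.4]
width: 0.0318
```

Call:
step_arm:
  commands:
    - {"xyz": [-0.0002, -0.0005, -0.0005], "twist": [0, 0, 0]}
    - {"xyz": [-0.0002, -0.0005, -0.0005], "twist": [0, 0, 0]}
    - {"xyz": [-0.0002, -0.0005, -0.0005], "twist": [0, 0, 0]}

```text
time: 29.18
tool_pos: [0.5335, -0.0536, 0.0797]
ee_rot: [-1.57, -0.001, -0.096]
wrist_force: [-2.3, -1.0, 5.3]
width: 0.0315
```

Seated at 0.0797, against an expected 0.0798, with 5 N of contact. Releasing and backing off.

Call:
step_arm:
  commands:
    - {"xyz": [0, 0, 0], "twist": [0, 0, 0]}
    - {"xyz": [0, 0, 0], "twist": [0, 0, 0]}
    - {"xyz": [0, 0, 0], "twist": [0, 0, 0]}
    - {"xyz": [0, 0, 0], "twist": [0, 0, 0]}
    - {"xyz": [0, 0, 0.015], "twist": [0, 0, 0]}
    - {"xyz": [0, 0, 0.05], "twist": [0, 0, 0]}
    - {"xyz": [0, 0, 0.09], "twist": [0, 0, 0]}
    - {"xyz": [0, 0, 0.13], "twist": [0, 0, 0]}
    - {"xyz": [0, -0.03, 0.145], "twist": [0, 0, 0]}
    - {"xyz": [0, -0.06, 0.15], "twist": [0, 0, 0]}
    - {"xyz": [0, -0.08, 0.15], "twist": [0, 0, 0]}
    - {"xyz": [0, -0.08, 0.15], "twist": [0, 0, 0]}
  fingers: 60

```text
time: 30.18
tool_pos: [0.5335, -0.1371, 0.2292]
ee_rot: [-1.572, -0.001, -0.1]
wrist_force: [-0.3, -0.0, -1.3]
width: 0.0717
```

```bash
python3 - <<'E'
from h import *
snap('wrist','w17'); snap('scene','s17'); snap('top','t17'); o=robot.get_obs(); print(o['tool_pos'],o['ee_rot'],o['width'],o['wrist_force'])
crop('w17',190,350,60,200,'c28',5); crop('s17',260,340,190,270,'c29',8)
z=load('w17')
W=np.array([[w(z,u,v) for u in range(230,330)] for v in range(70,190)])
m=(abs(W[...,0]-.5335)<.02)&(abs(W[...,1]+.0535)<.02)
P=W[m]; top=P[P[:,2]>.11]; print(len(top), np.median(top,0), top.mean(0))
if len(top)>20:
    A=np.c_[top[:,:2]-top[:,:2].mean(0),np.ones(len(top))]; print('plane',np.linalg.lstsq(A,top[:,2],rcond=None)[0])
E
```

```text
[ 0.53308326 -0.13319287  0.22825368] [-1.56957023e+00  1.06071004e-03 -9.60752967e-02] 0.07189723325719345 [ 0.08569456  0.56586108 -0.2263677 ]
1093 [ 0.53383166 -0.0540287   0.11809614] [ 0.53359733 -0.05414883  0.1296584 ]
plane [ 0.94697627 -2.54094068  0.1296584 ]
```

View pics/c28.png

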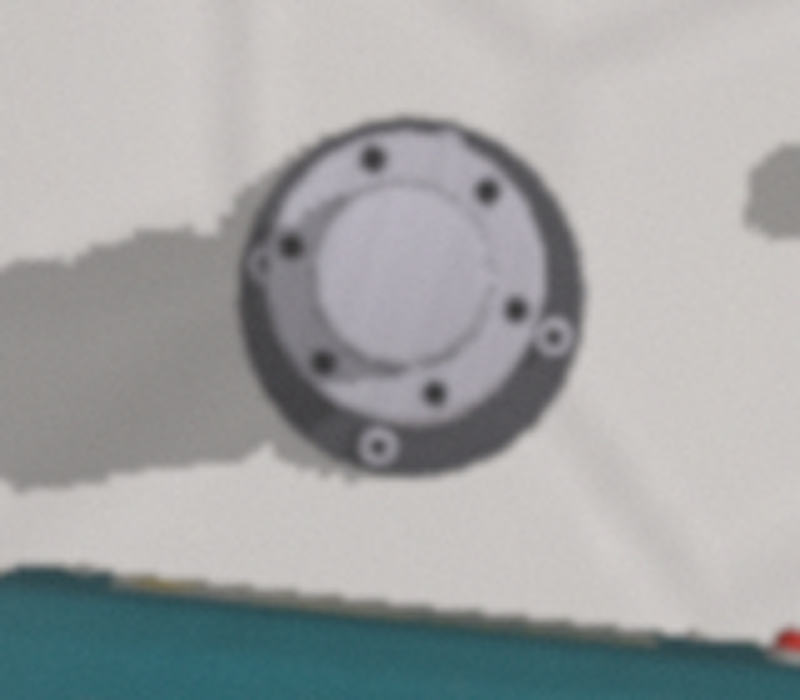

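View pics/c29.png

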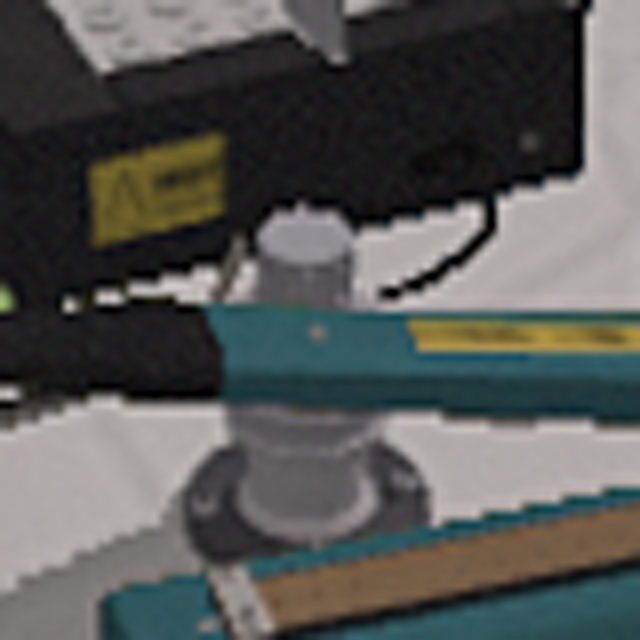

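View pics/t17.png

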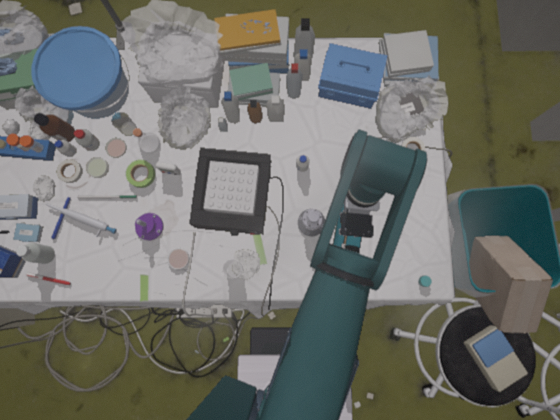

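```bash
python3 - <<'E'
from h import *
z=load('w17')
W=np.array([[w(z,u,v) for u in range(250,290)] for v in range(95,135)]).reshape(-1,3)
t=W[(W[:,2]>.11)&(W[:,2]<.125)]
A=np.c_[t[:,:2]-t[:,:2].mean(0),np.ones(len(t))]; print(len(t),np.median(t,0),np.linalg.lstsq(A,t[:,2],rcond=None)[0])
f=W[(W[:,2]>.078)&(W[:,2]<.088)]; print(len(f),np.median(f[:,2]))
a,b=load('top0')['p'].astype(int),load('t17')['p'].astype(int); d=abs(a-b).sum(2)
for n,(u0,u1,v0,v1) in dict(petri=(165,195,245,275),bottle=(292,312,150,175),beaker=(222,262,245,285),turq=(415,435,272,292)).items(): print(n,d[v0:v1,u0:u1].mean())
print(robot.close_job())
E
```

```text
1051 [ 0.53333275 -0.05348192  0.11806406] [-0.00837118  0.00580379  0.11789807]
483 0.08317860336613474
petri 32.474444444444444
bottle 30.878
beaker 32.556875
turq 27.9875
the job is handed in; nothing more can be done
None
```

The filter stand is assembled and handed in: spoked support, spacer, clamp ring with its flange down, then the cap. I lowered each part down the post to a light contact of about 5 N, released it and backed the arm away. The robot's clock read about 30 s of the 72 s allowed.

**Seating:** each part stopped within about 0.1 mm of its expected height.

| Part | Tool height when seated (m) | Expected (m) |
|---|---|---|
| Support | 0.0376 | 0.0375 |
| Spacer | 0.0497 | 0.0498 |
| Clamp ring | 0.0678 | 0.0679 |
| Cap | 0.0797 | 0.0798 |

**Final camera check:** the cap top measures 118 mm above the bench against 117 mm expected, and is level within 0.6°. The clamp flange measures 83 mm against 82 mm. Both are within the 2 mm camera calibration.

**Two things disagreed or failed:**
- **Fingertip position:** the fingertips sit about 16 mm above the reported TCP, not 8 mm ahead of it as stated. My first grasp of the support therefore closed on air above it. Nothing moved, and I corrected the height from two camera views.
- **First level fit:** my first fit of the cap's top surface was wrong because other points were mixed in. The figure above is the repeated fit.

**Bystanders:** the arm never went near the beaker, the petri dish or the small bottle, and the before-and-after top views show no visible shift. My pixel comparison of those spots showed a similar low difference everywhere, which I took as image noise.

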